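Fetch the slide carrier from behind the stain bottles and load the reader

ROBOT

A 6-joint arm with a two-finger parallel gripper is mounted at the origin on the work surface. World frame = base frame: x ahead of the robot, y to its left, z up, the work surface at z = 0. Lengths are in m, angles in rad, forces in N, time in s.
With the tool pointing down it reaches from about 0.325 to 1 m from the base axis. Payload 5.1 kg.
Tool frame: the origin (TCP) lies between the finger pads; the fingertips stand nose_length ahead of it and the grasp point (between the pads) lies 11 mm behind it (nose_length is the distance from the TCP to the fingertips, in m); z points along the fingers, y is the direction in which the jaws open and shut (so a half turn about z gives the same grasp; the last joint's range is limited). The gripper opens to 85 mm and grips with 20 to 120 N. Pads are 22 mm wide; open, the fingers measure 114 mm over their backs; the gripper's body (76 mm by 85 mm) begins 54 mm behind the grasp point. The pads swing forward as they close: fully open they stand 13 mm farther back than shut.
Start: joints at [1.171, 0.124, 1.65, -0, 1.367, -0.083], TCP at [0.203, 0.618, 0.239] pointing down, gripper open.
Joint ranges: [-2.61, 2.61], [-1.02, 2.33], [0.03, 2.71], [-1.35, 4.49], [0.32, 2.68], [-2.91, 2.91]. Speed limits (rad/s): [2.57, 2.57, 3.14, 3.14, 3.14, 3.14].

INTERFACE

Orientations are given as a unit quaternion [x, y, z, w].
In Python, from bench import * gives the robot as it stands. The module is installed in compiled form; this text tells all that it offers.
- The arm moves only by the tool apply_moves, never from a script. Its argument "series" is a list of rows, each a list of 7 numbers: the shift along the world's x, y, z in cm, then the turn, a rotation vector about the world's x, y, z in degrees, then the finger opening in cm, from 0 to 8.54. A call has 1 to 5 rows; each row shifts and turns the commanded pose from where the row before left it; what a row does not reach is not made up. A row lasts 1/12 s, in which the tool goes at most 41.7 mm and 7.16 degrees, less where a joint would pass 70% of its speed; a pose out of reach is approached as far as the arm can. A call is refused whole if a number of a shift passes 4.17 or a number of a turn 7.16, either way. A call with a gripper value outside its range is refused whole. The fingers move at their own pace and stop on an object; "force" is the grip in N (left out, the last holds). Time passes only in rows, so rows that do not move let the fingers close. It gives the time, the measured TCP pose, the force and the opening at its end, in the units of the state.
- get_state(): the state, without advancing time (a new reading comes with each control period).
- snapshot(name): name is "side" or "top" or "wrist"; returns the picture (420x560x3 uint8, red, green, blue); there is no depth.
- camera_model(name): a dict with "camera_matrix" (3x3 intrinsics, pixels), "origin" and "rotation" of the camera in the world; the wrist camera has in their place "tool_from_camera" (4x4, takes a point from camera to tool coordinates, whose origin is the TCP and whose axes are the flange's). Camera axes: x right, y up, looking along -z (the intrinsics and any distortion apply to the point x, -y, -z); pixel columns grow to the right and rows downward; lengths in m; the calibration is good to about 2 mm. A picture is of the moment at which its call begins: read the wrist's pose just before it. camera_model takes no time and is no camera call.
- close_job(): hands the job in, once; it reports no verdict.
The state is a dict: "time": time; "joint_pos": joint angles; "qd": joint speeds; "tau": joint torques, N m; "eef_pos": TCP position; "eef_rot": TCP orientation; "wrist_force": force on the tool from outside, world axes, zero at the start; "ft_torque": the same for the moment, N m; "opening": opening from 0.0 (shut) to 1.0 (fully open).
Only numpy, scipy, OpenCV 4.12 (cv2) and the standard library are available. Lean on these libraries where they do the work, as an engineer would, in place of code of your own. Each camera call takes 0.05 s, during which the arm holds its last target.

TASK

The slide carrier lies at the back of the caddy behind the three stain bottles: stand all three bottles on the steel spill tray, and only then take the carrier, push it fully home into the loading port of the slide reader and leave it there. With the carrier loaded, put the bottles back in the caddy, each in the middle of the spot of its own colour. Keep the bottles upright all the time and leave the brown jar alone.

Things in the scene. Friction and masses are not known exactly. Their poses are not given: they have to be found in the camera images.
- violet_mid (a point): Stain bottle, violet cap and violet band on a white round body 40 mm across up to 56 mm high, then shoulder and cap 25 mm across; 85 mm high in all, 90 g. The point is its centre, 42.5 mm above its underside; z up. At the start it stands in the front row in the white caddy on any of the three spots, whatever the colour, its side about 7 mm before the slide carrier.
- amber_mid (a point): Stain bottle, amber cap and amber band on a white round body 40 mm across up to 56 mm high, then shoulder and cap 25 mm across; 85 mm high in all, 90 g. The point is its centre, 42.5 mm above its underside; z up. At the start it stands in the front row in the white caddy on any of the three spots, whatever the colour, its side about 7 mm before the slide carrier.
- red_mid (a point): Stain bottle, red cap and red band on a white round body 40 mm across up to 56 mm high, then shoulder and cap 25 mm across; 85 mm high in all, 90 g. The point is its centre, 42.5 mm above its underside; z up. At the start it stands in the front row in the white caddy on any of the three spots, whatever the colour, its side about 7 mm before the slide carrier.
- spot_violet: Violet spot, home of the violet-capped bottle: flat mark on the white caddy's floor, a disc 50 mm across with a 22 x 46 mm tab before it (-x) that shows in front of a standing bottle. Origin: the disc's centre on the caddy floor, 6 mm above the bench. x to the caddy's back, y along the row. Three spots in one row, 56 mm apart, order shuffled; row 53 mm behind the front lip's inside.
- spot_amber: Amber spot, home of the amber-capped bottle: flat mark on the white caddy's floor, a disc 50 mm across with a 22 x 46 mm tab before it (-x) that shows in front of a standing bottle. Origin: the disc's centre on the caddy floor, 6 mm above the bench. x to the caddy's back, y along the row. Three spots in one row, 56 mm apart, order shuffled; row 53 mm behind the front lip's inside.
- spot_red: Red spot, home of the red-capped bottle: flat mark on the white caddy's floor, a disc 50 mm across with a 22 x 46 mm tab before it (-x) that shows in front of a standing bottle. Origin: the disc's centre on the caddy floor, 6 mm above the bench. x to the caddy's back, y along the row. Three spots in one row, 56 mm apart, order shuffled; row 53 mm behind the front lip's inside.
- carrier_mid (a point): Slide carrier: green plastic bar 120 mm long (x), 36 wide (y), 22 high (z), two glass slides in its top, 90 g; either end may lead. The point is its centre, 11 mm above its underside. It starts flat on the caddy floor, 45 mm behind the row of spots, lengthwise along it, 62 mm before the back lip's inside. Caddy, fixed: 168 mm deep, 188 along the row, lip 4 mm thick, 6 mm above its floor.
- spill_tray: Stainless steel spill tray, the side area, fixed, empty at the start: 248 mm (x) by 138 mm (y), inside 240 x 130 mm, floor 4 mm above the bench, lip 4 mm thick, its top 10 mm above the bench. Origin: the centre of its underside, on the bench. It lies left or right of the caddy.
- port (a point): Port of the fixed cream slide reader: mid-mouth, 19 mm above the bench, as the loaded carrier's centre; x leads in. Slot 44 mm wide, 27 high, 58 deep to a stop, floor 8 mm up; flared lips 12 mm before the mouth, 59 wide. Before it a ledge 66 mm long, 30 wide, 8 high. Nose 58 long, 110 wide, 47 high; housing behind to 111 high. Fully home, the carrier's centre is 2 mm outside the mouth.
- jar: Bystander: closed brown glass jar with a white lid, 60 mm across, 75 mm high, on the bench beyond the caddy. Origin: the centre of its underside. To be left where it is.
Things that resemble listed ones, but are neither listed nor needed, are in the scene too. Leave any turquoise look-alike of the part that bears amber_mid alone.

How it is judged:
By the outcome, as a careful person would: the job done as asked, in the order asked, and still so for the second after the job is handed in, with the robot touching nothing.
It also fails if it takes over 138 s, if anything falls off the work surface, if the arm or the gripper's body presses on something with over 40 N, if the wrist force passes 120 N, or if a joint passes its speed limit or range.

## Working session

There is one attempt and no reset: what is moved stays moved. The work goes in short steps, Python scripts to look and compute and a tool call to move; the robot and the scene stay as the last step left them, time stands still between calls to the robot, and variables do not carry over. Pictures are saved under pics/ and viewed, and the job is handed in when it is done.

Besides the shell and the picture viewer there is one more tool, called after "Call:" as name([rows], argument=value, ...), one row to a line, values as JSON. apply_moves: Moves the arm, as the interface text tells. Its arguments: {"type":"object","properties":{"series":{"type":"array","items":{"type":"array","items":{"type":"number"}}},"force":{"type":"number"}},"required":["series"]}

```bash
mkdir -p pics
cat > h.py <<'E'
from bench import *
import numpy as np, cv2
def snap(n,f):
    im=snapshot(n); cv2.imwrite('pics/'+f,im[:,:,::-1]); return im
E
python3 - <<'E'
from h import *
s=get_state(); print(s)
for n in('side','top','wrist'):
    snap(n,n+'0.png'); print(n,camera_model(n))
E
```

```text
{'time': 0.0, 'joint_pos': array([ 1.17138317e+00,  1.24517356e-01,  1.65166569e+00,  1.72344588e-05,
        1.36745906e+00, -8.25787053e-02]), 'qd': array([-2.25807675e-05,  7.98451554e-04,  6.99860785e-04, -9.01691927e-04,
        5.43986417e-04,  1.22935956e-03]), 'tau': array([-2.77065577e-03, -4.23602951e+01, -3.65454590e+01, -1.56234610e-04,
        6.82132246e-03,  8.43614714e-06]), 'eef_pos': array([0.20229822, 0.61710836, 0.23804996]), 'eef_rot': array([ 1.57757094e-01,  9.87477417e-01, -9.93098638e-04, -2.52765385e-04]), 'wrist_force': array([ 0.5320616 , -0.61910213,  0.38466825]), 'ft_torque': array([ 0.02970833,  0.00144855, -0.04626531]), 'opening': 0.9973401873600052}
side {'camera_matrix': array([[450.81846381,   0.        , 280.62472924],
       [  0.        , 450.81846381, 208.16163508],
       [  0.        ,   0.        ,   1.        ]]), 'origin': array([ 0.33787118, -0.82559376,  0.71196932]), 'rotation': array([ 0.4350738 , -0.05299627, -0.11670116,  0.89122557])}
top {'camera_matrix': array([[418.17212731,   0.        , 278.44655936],
       [  0.        , 418.17212731, 205.74223463],
       [  0.        ,   0.        ,   1.        ]]), 'origin': array([ 0.36613191, -0.0056805 ,  1.05097396]), 'rotation': array([-0.07525369,  0.05768852,  0.70605867, -0.70177637])}
wrist {'camera_matrix': array([[360.79931903,   0.        , 272.54537966],
       [  0.        , 360.79931903, 214.05288569],
       [  0.        ,   0.        ,   1.        ]]), 'tool_from_camera': array([[-4.41676932e-04,  9.62356328e-01,  2.71790551e-01,
         6.80751205e-02],
       [ 9.99999891e-01,  3.84044804e-04,  2.65237096e-04,
        -3.54454629e-04],
       [ 1.50872849e-04,  2.71790639e-01, -9.62356392e-01,
        -1.35855136e-01],
       [ 0.00000000e+00,  0.00000000e+00,  0.00000000e+00,
         1.00000000e+00]])}
```

View pics/side0.png

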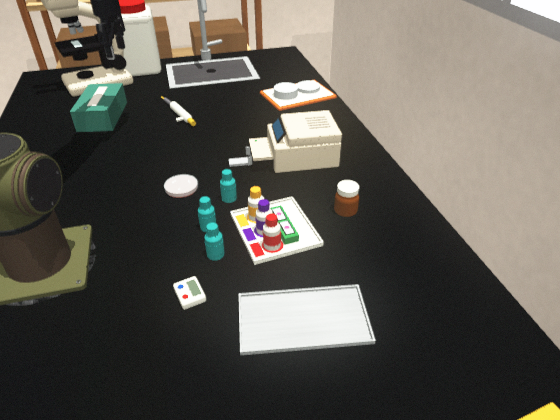

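View pics/top0.png

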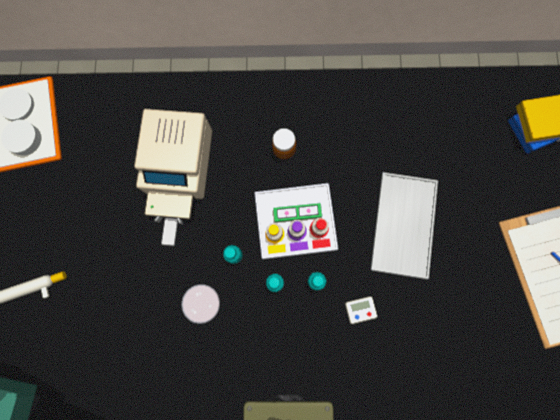

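View pics/wrist0.png

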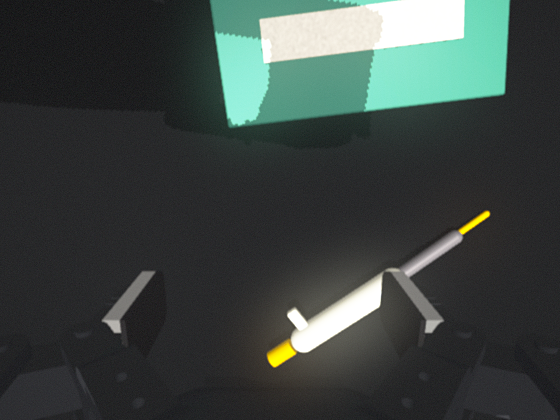

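```bash
cat >> h.py <<'E'
from scipy.spatial.transform import Rotation as R
def cam(n,st=None):
    c=camera_model(n); K=c['camera_matrix']
    if n=='wrist':
        T=np.eye(4);T[:3,:3]=R.from_quat(st['eef_rot']).as_matrix();T[:3,3]=st['eef_pos'];T=T@c['tool_from_camera'];return K,T[:3,3],T[:3,:3]
    return K,c['origin'],R.from_quat(c['rotation']).as_matrix()
def ray(n,u,v,st=None):
    K,o,M=cam(n,st); d=np.array([(u-K[0,2])/K[0,0],-(v-K[1,2])/K[1,1],-1]); return o,M@d
def at(n,u,v,z,st=None):
    o,d=ray(n,u,v,st); return (o+d*(z-o[2])/d[2]).round(4)
def proj(n,p,st=None):
    K,o,M=cam(n,st); q=M.T@(np.array(p)-o); return np.array([K[0,0]*q[0]/-q[2]+K[0,2],K[1,1]*-q[1]/-q[2]+K[1,2]]).round(1)
E
python3 - <<'E'
from h import *
t=cv2.imread('pics/top0.png'); s=cv2.imread('pics/side0.png')
cv2.imwrite('pics/a.png',cv2.resize(t[175:265,240:345],None,fx=6.5,fy=6.5,interpolation=cv2.INTER_CUBIC))
cv2.imwrite('pics/b.png',cv2.resize(s[180:265,190:330],None,fx=5.5,fy=5.5,interpolation=cv2.INTER_CUBIC))
cv2.imwrite('pics/c.png',cv2.resize(t[100:250,130:220],None,fx=4,fy=4,interpolation=cv2.INTER_CUBIC))
for n,im in(('top',t),('side',s)):
  h=cv2.cvtColor(im,cv2.COLOR_BGR2HSV)
  for nm,lo,hi in(('red',(0,130,60),(6,255,255)),('red2',(174,130,60),(180,255,255)),('amb',(18,150,100),(30,255,255)),('vio',(125,90,40),(150,255,255)),('teal',(82,120,50),(98,255,255)),('green',(55,120,60),(80,255,255))):
    m=cv2.inRange(h,lo,hi); k,l,st,c=cv2.connectedComponentsWithStats(m)
    for i in range(1,k):
      if 15<st[i,4]<1200: print(n,nm,c[i].round(1),st[i])
E
```

```text
top red [322.4 223.5] [317 219  10  11  25]
top red [314.  232.6] [310 223  11  15  39]
top red2 [320.6 224.1] [317 220   8   9  52]
top red2 [321.3 243.2] [313 239  17   9  91]
top amb [522.8 123.3] [517 105  13  37 117]
top amb [273.3 229.5] [268 225  11  10  85]
top amb [275.9 245.3] [266 230  19  24 185]
top amb [ 57.8 276.6] [ 51 272  15  11 113]
top vio [296.7 226.3] [292 221  10  11  86]
top vio [297.2 235.9] [288 228  19  13  67]
top vio [298.4 245.8] [290 242  18   9 139]
top teal [232.2 253.9] [223 245  20  19 301]
top teal [274.5 282.3] [266 273  18  20 282]
top teal [316.7 280.7] [307 272  20  19 289]
top teal [  9.9 395.4] [  3 390  13  11  49]
top teal [ 14.2 404.6] [ 10 401  10  10  21]
top teal [  7.3 413.1] [  0 404  18  16  83]
top green [297.  213.2] [274 204  48  18 247]
side red [131.3   5.6] [118   0  27  14 315]
side red [271.2 219.7] [266 213  12  14 127]
side red [266.7 244.5] [250 232  33  25 330]
side red [184.9 296.2] [183 295   5   4  17]
side amb [191.5 121.5] [188 118   8   8  46]
side amb [255.1 191.6] [250 186  11  12 118]
side amb [252.  210.7] [249 207   9   9  51]
side amb [242.  220.1] [236 215  13  12  86]
side amb [543.8 412.9] [517 402  43  18 454]
side vio [263.5 204.8] [258 199  11  13 117]
side vio [259.7 224.4] [256 219   9  11  55]
side vio [248.8 234. ] [243 228  13  13 105]
side vio [257.4 233.1] [254 228   9   9  24]
side teal [227.6 186.3] [220 169  16  34 445]
side teal [210.1 229.2] [ 197  196   27   65 1044]
side green [ 85.9 111.1] [ 80 109  13   6  25]
side green [287.8 228.2] [278 206  21  35 121]
```

View pics/a.png

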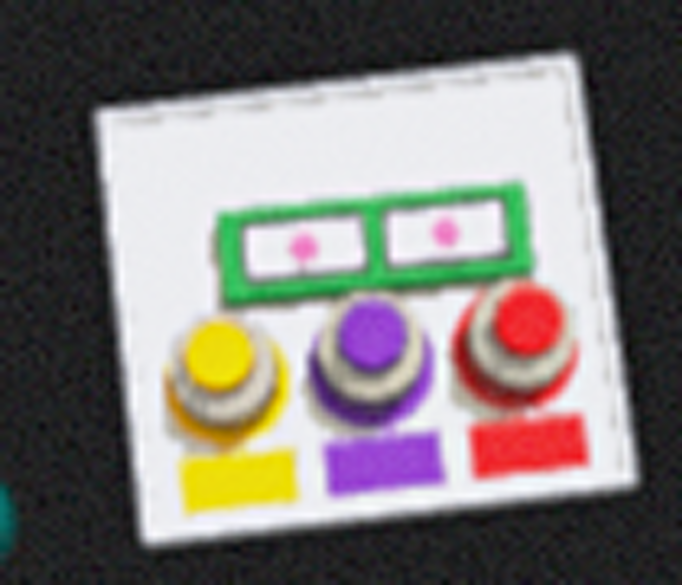

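View pics/b.png

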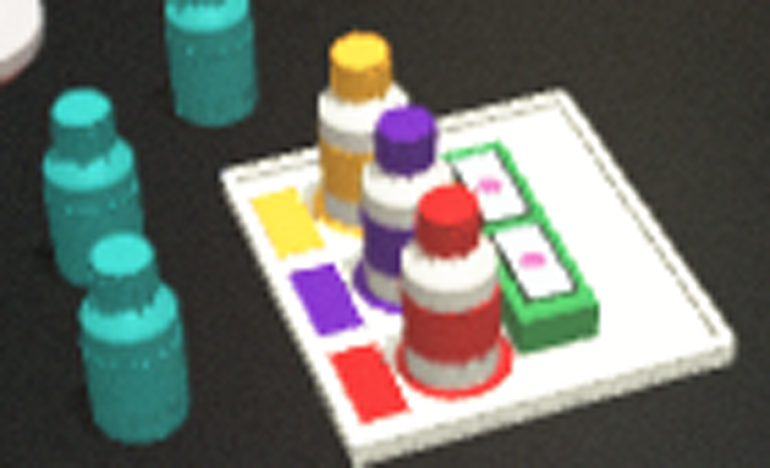

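View pics/c.png

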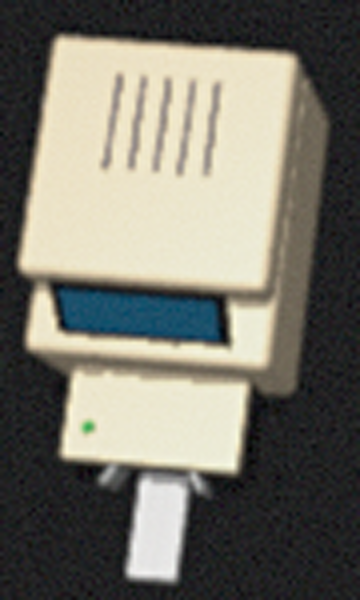

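Run:
```python
from h import *
t=cv2.imread('pics/wrist0.png')
cv2.imwrite('pics/d.png',cv2.convertScaleAbs(cv2.resize(t[250:420,60:500],None,fx=1.8,fy=1.8,interpolation=cv2.INTER_CUBIC),alpha=1.6,beta=20))
c=camera_model('wrist');Ti=np.linalg.inv(c['tool_from_camera']);K=c['camera_matrix']
for z in (-.02,-.01,0,.01,.02):
  o=[]
  for x in(.011,-.011):
    for y in(.0425,.057):
      q=Ti@[x,y,z,1]; o+=[round(K[0,0]*q[0]/-q[2]+K[0,2]),round(K[1,1]*-q[1]/-q[2]+K[1,2])]
  print(z,o)
for n,pts in {'caddy .012':[(240+97/6.5,175+108/6.5),(240+578/6.5,175+53/6.5),(240+638/6.5,175+484/6.5),(240+143/6.5,175+545/6.5)]}.items():
  print(n,[at('top',*p,.012) for p in pts])
print('tabs',[at('top',240+u/6.5,175+v/6.5,.006) for u,v in((240,480),(384,463),(529,445))])
print('carrier top',[at('top',240+u/6.5,175+v/6.5,.028) for u,v in((217,214),(522,183),(531,271),(225,304),(374,243))])
print('caps',[at('top',240+u/6.5,175+v/6.5,.091) for u,v in((219,353),(372,332),(528,318))])
print('teal',[at('top',u,v,.05) for u,v in((232,254),(274.5,282),(316.7,280.7))])
print('tray',[at('top',u,v,.01) for u,v in((382,173),(438,180),(429,278),(372,271))])
print('nose top',[at('top',130+u/4,100+v/4,.047) for u,v in((60,457),(240,473))])
print('ledge .008',[at('top',130+u/4,100+v/4,.008) for u,v in((136,478),(190,478),(124,577),(177,582))])
print('jar',at('top',284,139,.075))
```

```text
-0.02 [394, 281, 436, 281, 389, 335, 428, 335]
-0.01 [386, 269, 424, 269, 381, 320, 418, 320]
0 [378, 258, 414, 258, 374, 307, 409, 307]
0.01 [372, 249, 405, 249, 368, 295, 401, 295]
0.02 [366, 241, 398, 241, 363, 285, 393, 285]
caddy .012 [array([0.6014, 0.0798, 0.012 ]), array([ 0.6217, -0.109 ,  0.012 ]), array([ 0.453 , -0.1273,  0.012 ]), array([0.4309, 0.0611, 0.012 ])]
tabs [array([0.4559, 0.0242, 0.006 ]), array([ 0.4621, -0.0311,  0.006 ]), array([ 0.4686, -0.0868,  0.006 ])]
carrier top [array([0.5558, 0.0321, 0.028 ]), array([ 0.5668, -0.0847,  0.028 ]), array([ 0.5327, -0.0874,  0.028 ]), array([0.5209, 0.0291, 0.028 ]), array([ 0.544 , -0.0278,  0.028 ])]
caps [array([0.4938, 0.0291, 0.091 ]), array([ 0.5009, -0.0254,  0.091 ]), array([ 0.5055, -0.0809,  0.091 ])]
teal [array([0.4404, 0.1305, 0.05  ]), array([0.3741, 0.0289, 0.05  ]), array([ 0.3768, -0.0704,  0.05  ])]
tray [array([ 0.6476, -0.2452,  0.01  ]), array([ 0.6277, -0.3857,  0.01  ]), array([ 0.3826, -0.3457,  0.01  ]), array([ 0.4   , -0.2086,  0.01  ])]
nose top [array([0.5391, 0.3469, 0.047 ]), array([0.5283, 0.2354, 0.047 ])]
ledge .008 [array([0.5319, 0.3111, 0.008 ]), array([0.5316, 0.2766, 0.008 ]), array([0.469 , 0.3157, 0.008 ]), array([0.4656, 0.282 , 0.008 ])]
jar [0.7186 0.0041 0.075 ]
```

View pics/d.png

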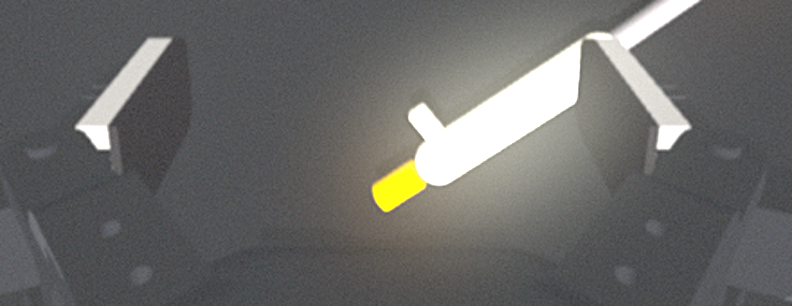

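Call:
apply_moves([
  [1.52,-3.49,-0.3,0,0,-3.28,6],
  [1.52,-3.49,-0.3,0,0,-3.28,6],
  [1.52,-3.49,-0.3,0,0,-3.28,6],
  [1.52,-3.49,-0.3,0,0,-3.28,6],
  [1.52,-3.49,-0.3,0,0,-3.28,6],
], force=30)

```text
time: 0.57
eef_pos: [0.2786, 0.4414, 0.2237]
eef_rot: [0.298, 0.955, -0.0, -0.0]
wrist_force: [1.7, -0.1, 0.6]
opening: 0.703
```

Call:
apply_moves([
  [1.52,-3.49,-0.3,0,0,-3.28,6],
  [1.52,-3.49,-0.3,0,0,-3.28,6],
  [1.52,-3.49,-0.3,0,0,-3.28,6],
  [1.52,-3.49,-0.3,0,0,-3.28,6],
  [1.52,-3.49,-0.3,0,0,-3.28,6],
])

```text
time: 0.98
eef_pos: [0.3546, 0.2669, 0.209]
eef_rot: [0.431, 0.902, 0.0, 0.0]
wrist_force: [1.2, 0.2, -0.3]
opening: 0.706
```

Call:
apply_moves([
  [1.52,-3.49,-0.3,0,0,-3.28,6],
  [1.52,-3.49,-0.3,0,0,-3.28,6],
  [1.52,-3.49,-0.3,0,0,-3.28,6],
  [1.52,-3.49,-0.3,0,0,-3.28,6],
  [1.52,-3.49,-0.3,0,0,-3.28,6],
])

```text
time: 1.4
eef_pos: [0.4307, 0.0923, 0.1942]
eef_rot: [0.556, 0.831, 0.0, 0.0]
wrist_force: [0.9, 0.0, 1.0]
opening: 0.702
```

Run:
```python
from h import *
s=get_state(); snap('wrist','w1.png'); print(s['time'],s['eef_pos'],R.from_quat(s['eef_rot']).as_matrix().round(4),s['opening'])
```

```text
1.4 [0.43068258 0.09226965 0.19416496] [[-3.824e-01  9.240e-01  5.000e-04]
 [ 9.240e-01  3.824e-01  1.000e-04]
 [-1.000e-04  5.000e-04 -1.000e+00]] 0.7019900845664918
```

View pics/w1.png

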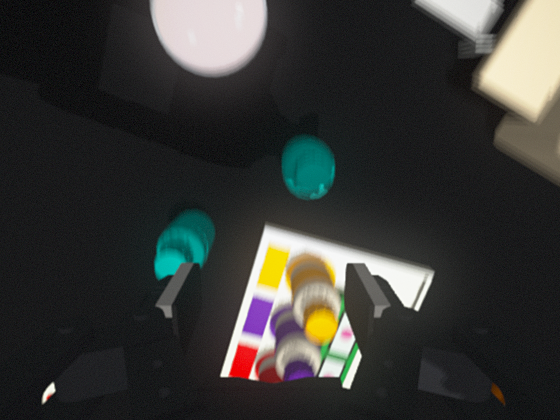

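Call:
apply_moves([
  [1.52,-3.49,-0.7,0,0,-3.25,6],
  [1.52,-3.49,-0.7,0,0,-3.25,6],
  [1.52,-3.49,-0.7,0,0,-3.25,6],
  [1.52,-3.49,-0.7,0,0,-3.25,6],
  [1.52,-3.49,-0.7,0,0,-3.25,6],
])

```text
time: 1.87
eef_pos: [0.5067, -0.0821, 0.1588]
eef_rot: [0.668, 0.744, 0.0, -0.0]
wrist_force: [0.7, 0.3, 0.9]
opening: 0.701
```

Call:
apply_moves([
  [0,0,0,0,0,0,6],
  [0,0,0,0,0,0,6],
])

```text
time: 2.03
eef_pos: [0.5063, -0.0817, 0.1583]
eef_rot: [0.668, 0.744, -0.0, -0.001]
wrist_force: [0.3, 0.2, -0.4]
opening: 0.704
```

Run:
```python
from h import *
s=get_state(); snap('wrist','w2.png'); snap('top','t2.png');np.save('w2.npy',s,allow_pickle=True); print(s['time'],s['eef_pos'],R.from_quat(s['eef_rot']).as_matrix().round(4),s['opening'])
t=cv2.imread('pics/t2.png')
cv2.imwrite('pics/t2c.png',cv2.resize(t[165:265,240:345],None,fx=6,fy=6,interpolation=cv2.INTER_CUBIC))
```

```text
2.0333 [ 0.50628986 -0.08173694  0.15831017] [[-1.085e-01  9.941e-01 -2.200e-03]
 [ 9.941e-01  1.085e-01  8.000e-04]
 [ 1.100e-03 -2.100e-03 -1.000e+00]] 0.7043816845118162
```

View pics/w2.png

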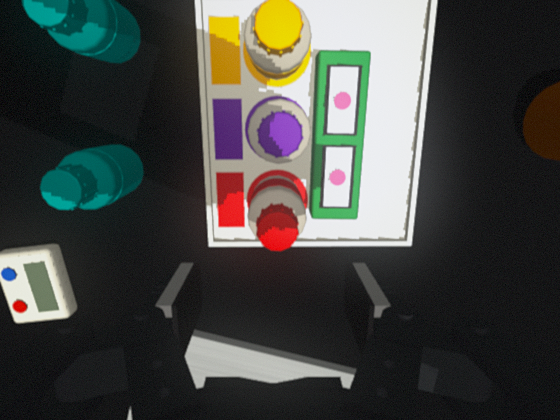

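View pics/t2c.png

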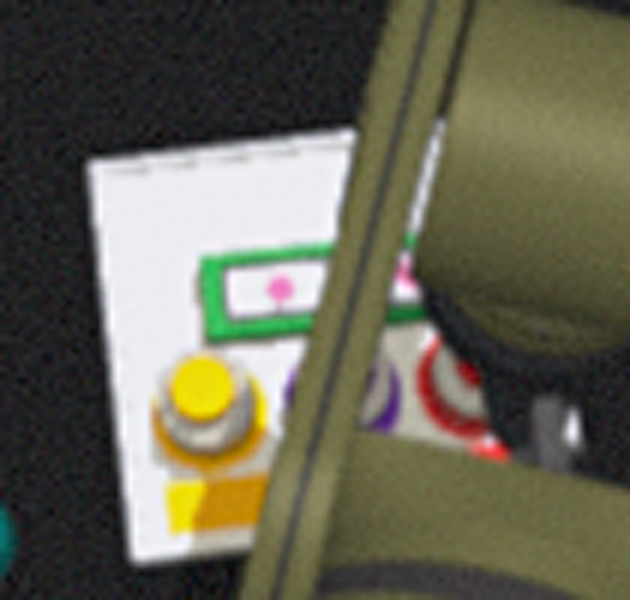

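The wrist view shows the caddy with matching bottle and spot colours: amber cap about (278,22), violet (280,133), red (278,228), carrier (340,135). Look-alikes to leave: turquoise bottles at about (105,25) and (90,180).

Run:
```python
from h import *
s=np.load('w2.npy',allow_pickle=True).item()
for n,u,v,z in [('amber cap',278,23,.091),('vio',280,134,.091),('red',278,219,.091),
 ('tabA',225,50,.006),('tabV',228,129,.006),('tabR',231,199.5,.006),
 ('tabA tl',209,16,.006),('tabA bl',212,84,.006),('tabA br',239,84,.006),('tabV tl',214,99,.006),('tabV bl',216,159,.006),('tabV br',243,159,.006),
 ('carr tl',317,51,.028),('tr',370,51,.028),('br',357,218,.028),('bl',310,216,.028),
 ('cad bl',209,246,.012),('cad br',412,245,.012)]:
  print(n,at('wrist',u,v,z,s))
c=np.array([.5,-.0265]);
```

```text
amber cap [0.4973 0.0299 0.091 ]
vio [ 0.5046 -0.0249  0.091 ]
red [ 0.5089 -0.0736  0.091 ]
tabA [0.4596 0.0262 0.006 ]
tabV [ 0.4661 -0.03    0.006 ]
tabR [ 0.4727 -0.086   0.006 ]
tabA tl [0.4465 0.0475 0.006 ]
tabA bl [0.4516 0.0016 0.006 ]
tabA br [0.4718 0.0038 0.006 ]
tabV tl [ 0.4538 -0.009   0.006 ]
tabV bl [ 0.4583 -0.0543  0.006 ]
tabV br [ 0.4797 -0.0519  0.006 ]
carr tl [0.5249 0.0293 0.028 ]
tr [0.5607 0.0332 0.028 ]
br [ 0.5722 -0.0846  0.028 ]
bl [ 0.536  -0.0869  0.028 ]
cad bl [ 0.4581 -0.1262  0.012 ]
cad br [ 0.626 -0.107  0.012]
```

Run:
```python
from h import *
f=lambda u,v,z:print(at('side',190+u/5.5,180+v/5.5,z))
for u,v in((361,48),(407,122),(449,203)): f(u,v,.091)
print('tabs')
for u,v in((288,222),(325,298),(368,383)): f(u,v,.006)
print('caddy')
for u,v in((222,178),(563,92),(735,342),(355,458)): f(u,v,.012)
print('carr')
for u,v in((505,143),(600,300),(518,325)): f(u,v,.028)
```

```text
[0.4974 0.0318 0.091 ]
[ 0.5046 -0.0247  0.091 ]
[ 0.5087 -0.0809  0.091 ]
tabs
[0.4594 0.0269 0.006 ]
[ 0.465  -0.0279  0.006 ]
[ 0.4715 -0.0848  0.006 ]
caddy
[0.4354 0.0583 0.012 ]
[0.6025 0.0806 0.012 ]
[ 0.6238 -0.1069  0.012 ]
[ 0.4562 -0.132   0.012 ]
carr
[0.5606 0.0296 0.028 ]
[ 0.5715 -0.0841  0.028 ]
[ 0.5344 -0.0901  0.028 ]
```

Call:
apply_moves([
  [0.28,0.1,-2,0,0,0,6],
  [0,0,-2.5,0,0,0,6],
  [0,0,-2.5,0,0,0,6],
  [0,0,-2.5,0,0,0,6],
  [0,0,-2.4,0,0,0,6],
])

```text
time: 2.55
eef_pos: [0.5091, -0.0777, 0.0398]
eef_rot: [0.665, 0.746, 0.0, 0.0]
wrist_force: [-0.4, -0.1, 1.1]
opening: 0.699
```

Call:
apply_moves([
  [0,0,0,0,0,0,6],
  [0,0,0,0,0,0,6],
])

```text
time: 2.72
eef_pos: [0.5081, -0.0779, 0.0396]
eef_rot: [0.666, 0.746, -0.001, -0.001]
wrist_force: [0.2, 1.3, 0.5]
opening: 0.698
```

Run:
```python
from h import *
s=get_state(); snap('wrist','w3.png'); snap('side','s3.png');print(s['time'],s['eef_pos'],s['opening'],s['wrist_force'])
t=cv2.imread('pics/s3.png')
cv2.imwrite('pics/s3c.png',cv2.resize(t[160:270,190:350],None,fx=4.8,fy=4.8,interpolation=cv2.INTER_CUBIC))
```

```text
2.7167 [ 0.50808116 -0.07786226  0.03962395] 0.6981953570149735 [0.2245847  1.25736807 0.52381516]
```

View pics/w3.png

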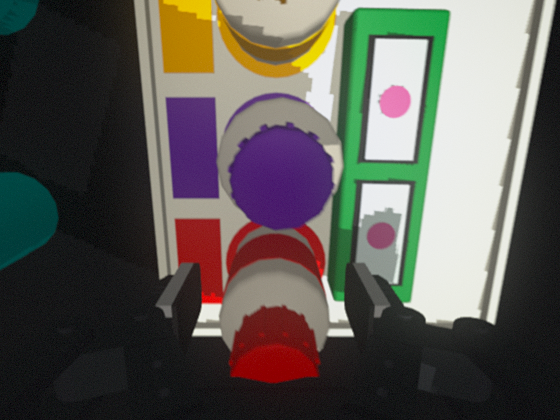

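View pics/s3c.png

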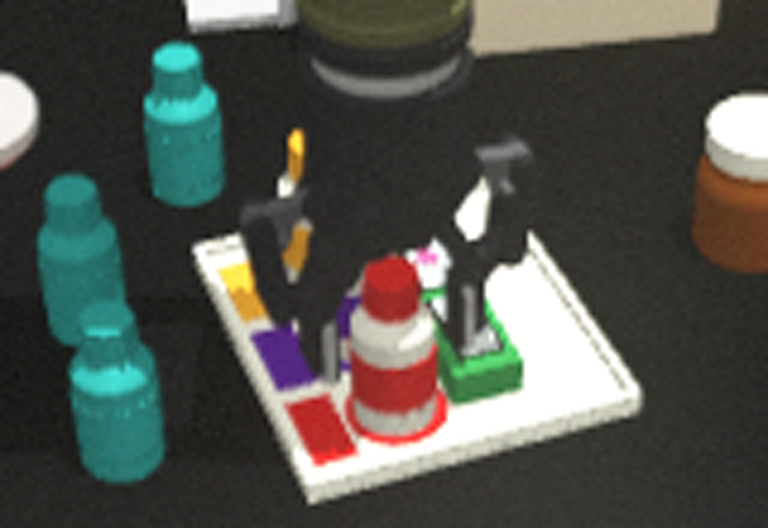

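Call:
apply_moves([
  [0,-0.25,0,0,0,0,6],
  [0,0,0,0,0,0,3.5],
  [0,0,0,0,0,0,3.5],
  [0,0,0,0,0,0,3.5],
  [0,0,0,0,0,0,3.5],
], force=40)

```text
time: 3.23
eef_pos: [0.5106, -0.0823, 0.0422]
eef_rot: [0.667, 0.745, 0.001, 0.001]
wrist_force: [-2.1, 0.9, 6.8]
opening: 0.453
```

Call:
apply_moves([
  [0,0,0,0,0,0,3.5],
  [0,0,0,0,0,0,3.5],
  [0,0,0,0,0,0,3.5],
])

```text
time: 3.48
eef_pos: [0.5106, -0.0823, 0.0422]
eef_rot: [0.667, 0.745, 0.001, 0.001]
wrist_force: [-1.4, 0.3, 6.2]
opening: 0.453
```

Call:
apply_moves([
  [0,0,1,0,0,0,3.5],
  [0,0,2,0,0,0,3.5],
  [0,0,2,0,0,0,3.5],
  [0,0,2,0,0,0,3.5],
  [0,0,1,0,0,0,3.5],
])

```text
time: 3.9
eef_pos: [0.5105, -0.0823, 0.1234]
eef_rot: [0.667, 0.745, 0.001, 0.002]
wrist_force: [1.3, -0.2, -1.6]
opening: 0.447
```

Run:
```python
from h import *
s=get_state(); snap('side','s4.png');print(s['time'],s['eef_pos'],s['opening'],s['wrist_force'])
t=cv2.imread('pics/s4.png')
cv2.imwrite('pics/s4c.png',cv2.resize(t[140:270,190:350],None,fx=4.5,fy=4.5,interpolation=cv2.INTER_CUBIC))
```

```text
3.9 [ 0.51050772 -0.08225127  0.12343179] 0.44721415358536737 [ 1.29156155 -0.16011714 -1.55406521]
```

View pics/s4c.png

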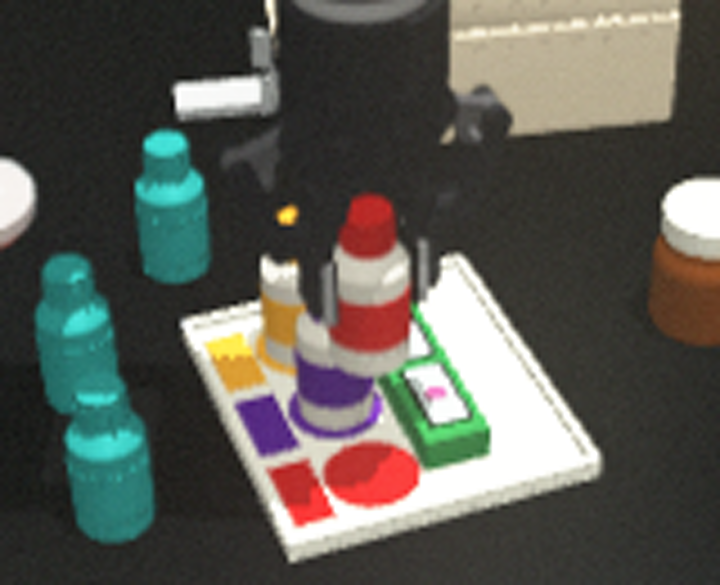

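Call:
apply_moves([
  [1.41,-3.75,0,0,0,0,3.5],
  [1.41,-3.75,0,0,0,0,3.5],
  [1.41,-3.75,0,0,0,0,3.5],
  [1.41,-3.75,0,0,0,0,3.5],
  [1.41,-3.75,0,0,0,0,3.5],
])

```text
time: 4.37
eef_pos: [0.5796, -0.2709, 0.1191]
eef_rot: [0.667, 0.745, -0.0, -0.001]
wrist_force: [1.1, 0.5, -1.7]
opening: 0.453
```

Call:
apply_moves([
  [1.41,-3.75,0,0,0,0,3.5],
  [0,0,-2.5,0,0,0,3.5],
  [0,0,-2.5,0,0,0,3.5],
  [0,0,-1.5,0,0,0,3.5],
  [0,0,0,0,0,0,3.5],
])

```text
time: 4.78
eef_pos: [0.5902, -0.3048, 0.049]
eef_rot: [0.667, 0.745, -0.001, -0.005]
wrist_force: [-0.9, 0.2, -1.6]
opening: 0.449
```

Run:
```python
from h import *
s=get_state(); t=snap('side','s5.png')[:,:,::-1];snap('top','t5.png');print(s['time'],s['eef_pos'],s['opening'],s['wrist_force'])
c=cv2.imread('pics/t5.png')[160:300,350:450]
a=cv2.resize(t[260:370,220:390],None,fx=4.5,fy=4.5,interpolation=cv2.INTER_CUBIC)
cv2.imwrite('pics/s5c.png',a)
cv2.imwrite('pics/t5c.png',cv2.resize(c,None,fx=4,fy=4,interpolation=cv2.INTER_CUBIC))
im=cv2.imread('pics/s4.png');h=cv2.cvtColor(im,cv2.COLOR_BGR2HSV)
m=cv2.inRange(h,(0,150,60),(8,255,255))|cv2.inRange(h,(172,150,60),(180,255,255));m[:235]=0
k,l,st,cc=cv2.connectedComponentsWithStats(m)
for i in range(1,k):
  if st[i,4]>20:print(cc[i],st[i],at('side',*cc[i],.006))
```

```text
4.7833 [ 0.59024569 -0.30475218  0.04900157] 0.4491760094106385 [-0.94569645  0.18243059 -1.58034271]
[272.0896861 245.       ] [262 239  21  13 223] [ 0.5086 -0.0788  0.006 ]
[256.54867257 249.15044248] [250 243  14  14 113] [ 0.4711 -0.083   0.006 ]
```

View pics/s5c.png

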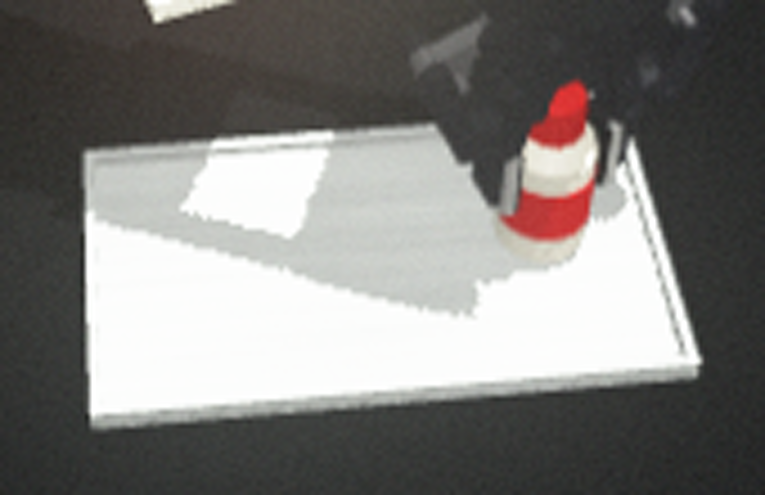

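View pics/t5c.png

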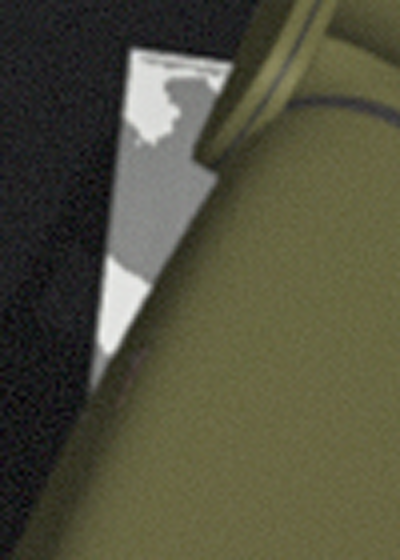

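Call:
apply_moves([
  [0,0,0,0,0,0,3.5],
  [0,0,0,0,0,0,3.5],
  [0,0,0,0,0,0,3.5],
])

```text
time: 5.13
eef_pos: [0.595, -0.3072, 0.0574]
eef_rot: [0.666, 0.746, 0.0, 0.002]
wrist_force: [-0.1, -0.5, -1.6]
opening: 0.454
```

Call:
apply_moves([
  [0,0,-0.4,0,0,0,3.5],
  [0,0,-0.4,0,0,0,3.5],
  [0,0,-0.4,0,0,0,3.5],
  [0,0,-0.2,0,0,0,3.5],
  [0,0,0,0,0,0,3.5],
])

```text
time: 5.55
eef_pos: [0.5937, -0.3067, 0.0407]
eef_rot: [0.667, 0.745, -0.0, -0.0]
wrist_force: [-0.4, -0.4, -0.4]
opening: 0.453
```

Call:
apply_moves([
  [0,0,0,0,0,0,3.5],
])

```text
time: 5.63
eef_pos: [0.5938, -0.3068, 0.041]
eef_rot: [0.667, 0.745, -0.0, -0.0]
wrist_force: [0.5, 0.3, -1.5]
opening: 0.453
```

Call:
apply_moves([
  [0,0,-0.1,0,0,0,3.5],
  [0,0,-0.1,0,0,0,3.5],
  [0,0,0,0,0,0,3.5],
])

```text
time: 5.88
eef_pos: [0.5941, -0.3071, 0.0403]
eef_rot: [0.667, 0.745, -0.0, 0.0]
wrist_force: [-1.1, 1.2, 4.3]
opening: 0.457
```

Contact. Open and rise.

Call:
apply_moves([
  [0,0,0,0,0,0,6.2],
  [0,0,0,0,0,0,6.2],
  [0,0,0,0,0,0,6.2],
  [0,0,1,0,0,0,6.2],
  [0,0,3,0,0,0,6],
])

```text
time: 6.3
eef_pos: [0.5905, -0.3048, 0.0743]
eef_rot: [0.667, 0.745, -0.001, -0.005]
wrist_force: [-0.2, 0.2, -0.5]
opening: 0.702
```

Call:
apply_moves([
  [0,0,4,0,0,0,6],
  [0,0,4,0,0,0,6],
  [-1.5,3.75,0,0,0,0,6],
  [-1.5,3.75,0,0,0,0,6],
  [-1.5,3.75,0,0,0,0,6],
])

```text
time: 6.72
eef_pos: [0.5491, -0.194, 0.1615]
eef_rot: [0.667, 0.745, 0.001, 0.002]
wrist_force: [-0.2, 0.8, 0.2]
opening: 0.698
```

Call:
apply_moves([
  [-1.5,3.9,0,0,0,0,6],
  [-1.5,3.9,0,0,0,0,6],
  [-1.5,3.9,0,0,0,0,6],
  [0,3.9,0,0,0,0,6],
  [0,0,0,0,0,0,6],
])

```text
time: 7.13
eef_pos: [0.503, -0.0334, 0.1599]
eef_rot: [0.664, 0.747, 0.001, -0.0]
wrist_force: [0.2, 0.3, 0.5]
opening: 0.706
```

Run:
```python
from h import *
s=get_state(); t=snap('side','s6.png')[:,:,::-1];print(s['time'],s['eef_pos'],s['opening'],s['wrist_force'])
a=cv2.resize(t[160:370,190:400],None,fx=2.8,fy=2.8,interpolation=cv2.INTER_CUBIC)
cv2.imwrite('pics/s6c.png',a);snap('wrist','w6.png')
```

```text
7.1333 [ 0.50297359 -0.03342659  0.15992834] 0.7056703857307168 [0.19277084 0.29965031 0.49048304]
```

View pics/s6c.png

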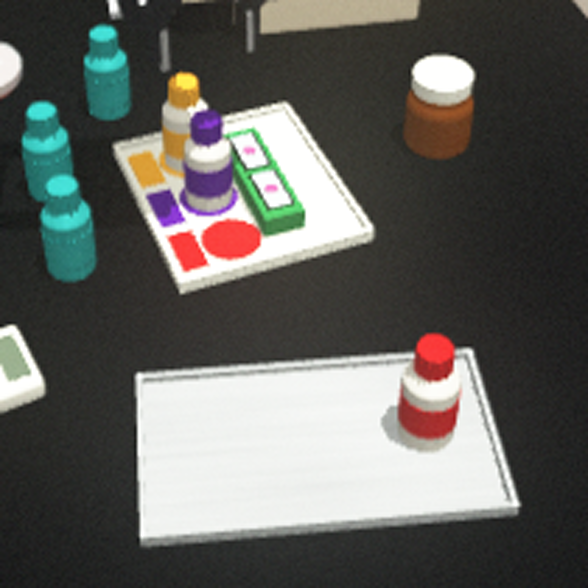

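View pics/w6.png

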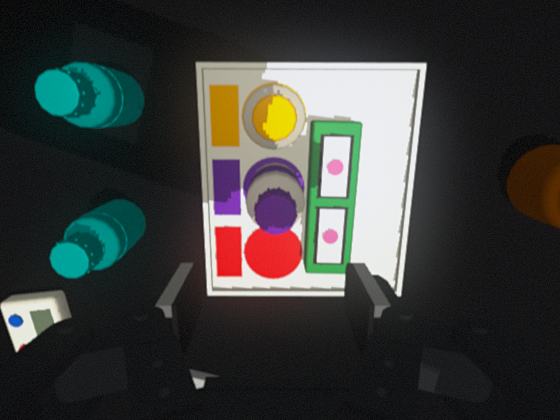

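Red stands on the tray. Wrist view: violet cap at (275,211), amber at (275,118), red disc now bare at (273,250).

Run:
```python
from h import *
s=get_state()
print(s['eef_pos'])
for n,u,v,z in [('red disc',273.5,251,.006),('A cap',275,117,.091),('V cap',276,208,.091)]: print(n,at('wrist',u,v,z,s))
```

```text
[ 0.50411816 -0.03751553  0.16017069]
red disc [ 0.5111 -0.0839  0.006 ]
A cap [0.4985 0.0278 0.091 ]
V cap [ 0.5051 -0.0234  0.091 ]
```

Call:
apply_moves([
  [0.05,1.2,0,0,0,0,6],
  [0,0,-3,0,0,0,6],
  [0,0,-3,0,0,0,6],
  [0,0,-3,0,0,0,6],
  [0,0,-2,0,0,0,6],
])

```text
time: 7.65
eef_pos: [0.5035, -0.0273, 0.0467]
eef_rot: [0.667, 0.745, -0.001, -0.001]
wrist_force: [0.1, -0.1, -1.4]
opening: 0.704
```

Call:
apply_moves([
  [0,0,0,0,0,0,6],
  [0,0,0,0,0,0,6],
  [0,0,0,0,0,0,6],
])

```text
time: 7.9
eef_pos: [0.5059, -0.0274, 0.0508]
eef_rot: [0.667, 0.745, 0.001, 0.001]
wrist_force: [-0.2, -0.3, -0.2]
opening: 0.705
```

Call:
apply_moves([
  [-0.1,0.15,-1.0,0,0,0,6],
  [0,0,0,0,0,0,6],
  [0,0,0,0,0,0,3.5],
  [0,0,0,0,0,0,3.5],
  [0,0,0,0,0,0,3.5],
])

```text
time: 8.32
eef_pos: [0.5042, -0.0253, 0.0401]
eef_rot: [0.667, 0.745, 0.0, 0.001]
wrist_force: [0.6, 1.1, 2.4]
opening: 0.454
```

Call:
apply_moves([
  [0,0,0,0,0,0,3.5],
  [0,0,0,0,0,0,3.5],
  [0,0,0,0,0,0,3.5],
])

```text
time: 8.57
eef_pos: [0.5042, -0.0253, 0.0401]
eef_rot: [0.667, 0.745, 0.0, 0.001]
wrist_force: [0.8, -0.6, 4.8]
opening: 0.455
```

Call:
apply_moves([
  [0,0,1,0,0,0,3.5],
  [0,0,3,0,0,0,3.5],
  [0,0,3,0,0,0,3.5],
  [0,-3.0,1,0,0,0,3.5],
  [0.2,-4.0,0,0,0,0,3.5],
])

```text
time: 8.98
eef_pos: [0.5075, -0.0946, 0.1236]
eef_rot: [0.665, 0.747, 0.002, 0.003]
wrist_force: [1.7, -0.7, -0.4]
opening: 0.455
```

Call:
apply_moves([
  [0.2,-4,0,0,0,0,3.5],
  [0.2,-4,0,0,0,0,3.5],
  [0.2,-4,0,0,0,0,3.5],
  [0.2,-4,0,0,0,0,3.5],
  [0.1,-4,0,0,0,0,3.5],
])

```text
time: 9.4
eef_pos: [0.5139, -0.2969, 0.1193]
eef_rot: [0.667, 0.745, 0.0, -0.0]
wrist_force: [1.2, 0.0, -0.6]
opening: 0.456
```

Call:
apply_moves([
  [0,0,-2.5,0,0,0,3.5],
  [0,0,-2.5,0,0,0,3.5],
  [0,0,-1.5,0,0,0,3.5],
  [0,0,0,0,0,0,3.5],
  [0,0,0,0,0,0,3.5],
])

```text
time: 9.82
eef_pos: [0.5135, -0.2946, 0.0532]
eef_rot: [0.667, 0.745, -0.0, -0.002]
wrist_force: [1.1, -0.4, -1.0]
opening: 0.455
```

Call:
apply_moves([
  [0,0,0,0,0,0,3.5],
])

```text
time: 9.9
eef_pos: [0.5151, -0.2954, 0.0555]
eef_rot: [0.666, 0.746, 0.0, 0.001]
wrist_force: [0.4, -0.5, -0.1]
opening: 0.455
```

Call:
apply_moves([
  [0,0,-0.5,0,0,0,3.5],
  [0,0,-0.5,0,0,0,3.5],
  [0,0,-0.4,0,0,0,3.5],
  [0,0,-0.15,0,0,0,3.5],
  [0,0,0,0,0,0,3.5],
])

```text
time: 10.32
eef_pos: [0.5144, -0.295, 0.0384]
eef_rot: [0.667, 0.745, -0.0, -0.0]
wrist_force: [0.5, 0.4, -1.4]
opening: 0.454
```

Call:
apply_moves([
  [0,0,-0.1,0,0,0,3.5],
  [0,0,0,0,0,0,3.5],
])

```text
time: 10.48
eef_pos: [0.5148, -0.2953, 0.0382]
eef_rot: [0.667, 0.745, 0.0, 0.0]
wrist_force: [-0.3, 1.2, 1.0]
opening: 0.452
```

Call:
apply_moves([
  [0,0,-0.1,0,0,0,3.5],
  [0,0,0,0,0,0,6],
  [0,0,0,0,0,0,6],
  [0,0,0,0,0,0,6],
  [0,0,1.2,0,0,0,6],
])

```text
time: 10.9
eef_pos: [0.5127, -0.294, 0.0464]
eef_rot: [0.667, 0.745, -0.0, -0.003]
wrist_force: [-0.0, 1.1, -0.6]
opening: 0.701
```

Call:
apply_moves([
  [0,0,3,0,0,0,6],
  [0,0,4,0,0,0,6],
  [0,0,4,0,0,0,6],
  [-0.2,4.07,0,0,0,0,6],
  [-0.2,4.07,0,0,0,0,6],
])

```text
time: 11.32
eef_pos: [0.5128, -0.2156, 0.1644]
eef_rot: [0.668, 0.744, 0.001, 0.005]
wrist_force: [0.7, 0.3, -1.0]
opening: 0.7
```

Call:
apply_moves([
  [-0.2,4.07,0,0,0,0,6],
  [-0.2,4.07,0,0,0,0,6],
  [-0.2,4.07,0,0,0,0,6],
  [-0.2,4.07,0,0,0,0,6],
  [-0.2,4.07,0,0,0,0,6],
])

```text
time: 11.73
eef_pos: [0.5002, -0.0085, 0.1599]
eef_rot: [0.667, 0.745, 0.0, 0.001]
wrist_force: [0.9, 0.3, 0.2]
opening: 0.701
```

Call:
apply_moves([
  [-0.25,4.07,0,0,0,0,6],
  [0,0,0,0,0,0,6],
  [0,0,0,0,0,0,6],
  [0,0,0,0,0,0,6],
])

```text
time: 12.07
eef_pos: [0.4982, 0.0304, 0.1595]
eef_rot: [0.666, 0.746, 0.0, 0.0]
wrist_force: [-0.1, -0.4, 0.4]
opening: 0.706
```

Run:
```python
from h import *
s=get_state(); t=snap('side','s7.png')[:,:,::-1];print(s['time'],s['eef_pos'],s['opening'],s['wrist_force'])
a=cv2.resize(t[160:370,190:400],None,fx=2.8,fy=2.8,interpolation=cv2.INTER_CUBIC)
cv2.imwrite('pics/s7c.png',a);snap('wrist','w7.png')
```

```text
12.0667 [0.49818033 0.03043039 0.15947626] 0.7061180225721854 [-0.10691636 -0.43484967  0.3738561 ]
```

View pics/s7c.png

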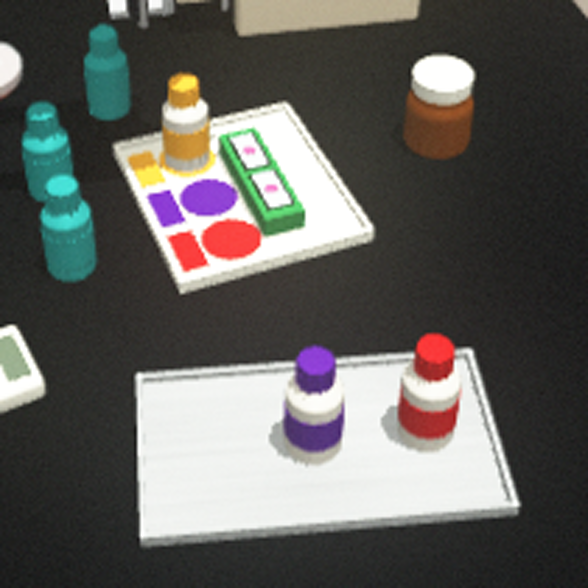

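View pics/w7.png

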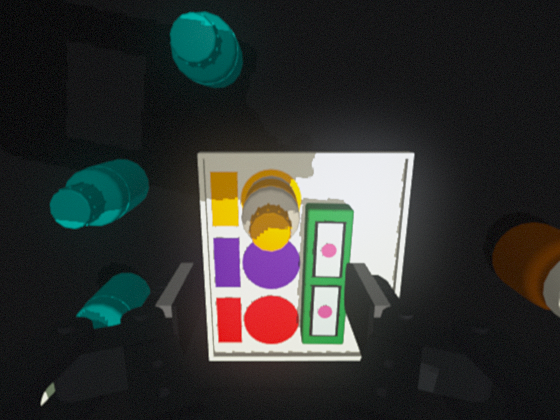

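Violet and red stand on the tray. The violet (271,262) and red (271,319) discs are bare in the wrist view, and amber is below the gripper.

```bash
cat >> h.py <<'E'
def discs(n,f,s=None):
    im=cv2.imread('pics/'+f);h=cv2.cvtColor(im,cv2.COLOR_BGR2HSV)
    for nm,ms in(('red',[((0,150,40),(6,255,255)),((174,150,40),(180,255,255))]),('vio',[((125,90,40),(150,255,255))]),('amb',[((16,150,70),(32,255,255))])):
        m=sum(cv2.inRange(h,*q) for q in ms);k,l,st,c=cv2.connectedComponentsWithStats(m)
        for i in range(1,k):
            if st[i,4]>60: print(nm,c[i].round(1),st[i],at(n,*c[i],.006,s),'at.091',at(n,*c[i],.091,s))
E
python3 - <<'E'
from h import *
s=get_state();discs('wrist','w7.png',s);print();discs('side','s7.png')
print([at('wrist',*p,.028,s) for p in((304,204),(354,207),(346,342),(300,341))])
E
```

```text
red [270.9 319.5] [ 244  296   54   48 2022] [ 0.5098 -0.0828  0.006 ] at.091 [ 0.5042 -0.0299  0.091 ]
red [228.9 319.3] [ 217  298   25   44 1013] [ 0.4719 -0.0868  0.006 ] at.091 [ 0.4775 -0.0327  0.091 ]
vio [226.6 261.9] [ 214  238   26   49 1211] [ 0.4656 -0.031   0.006 ] at.091 [0.4731 0.0067 0.091 ]
vio [271.  265.8] [ 243  242   57   47 1955] [ 0.5041 -0.0304  0.006 ] at.091 [0.5003 0.0071 0.091 ]
amb [270.7 184.5] [241 170  60  39 872] [0.4961 0.0407 0.006 ] at.091 [0.4946 0.0573 0.091 ]
amb [224.2 198.3] [ 210  172   28   54 1394] [0.4594 0.0251 0.006 ] at.091 [0.4687 0.0463 0.091 ]
amb [270.1 227.7] [ 249  204   43   47 1478] [0.4996 0.004  0.006 ] at.091 [0.4971 0.0313 0.091 ]

red [272.1 245. ] [262 239  21  13 223] [ 0.5086 -0.0788  0.006 ] at.091 [ 0.4881 -0.1687  0.091 ]
red [256.6 249.1] [250 243  14  14 111] [ 0.4712 -0.0829  0.006 ] at.091 [ 0.4552 -0.1723  0.091 ]
red [344.7 286.9] [338 279  14  17 198] [ 0.6235 -0.2423  0.006 ] at.091 [ 0.5891 -0.3125  0.091 ]
red [342.2 309.9] [333 303  21  13 174] [ 0.597  -0.2974  0.006 ] at.091 [ 0.5658 -0.361   0.091 ]
vio 
[... 214 characters left out ...]
96 283  14  17 202] [ 0.5353 -0.2305  0.006 ] at.091 [ 0.5115 -0.3022  0.091 ]
vio [301.7 314.3] [292 306  21  15 182] [ 0.5168 -0.2871  0.006 ] at.091 [ 0.4952 -0.3519  0.091 ]
amb [255.1 191.6] [250 186  11  12 118] [0.515  0.1368 0.006 ] at.091 [0.4937 0.0209 0.091 ]
amb [256.1 210.9] [248 205  17  12 132] [0.5    0.0545 0.006 ] at.091 [ 0.4805 -0.0515  0.091 ]
amb [241.8 220. ] [236 215  13  12  88] [0.4583 0.0286 0.006 ] at.091 [ 0.4438 -0.0743  0.091 ]
amb [543.8 412.9] [517 402  43  18 455] [ 0.834  -0.5765  0.006 ] at.091 [ 0.7743 -0.6065  0.091 ]
[array([0.5227, 0.0328, 0.028 ]), array([0.561 , 0.0346, 0.028 ]), array([ 0.5745, -0.0839,  0.028 ]), array([ 0.5353, -0.0872,  0.028 ])]
```

Call:
apply_moves([
  [-0.05,0,-3,0,0,0,6],
  [0,0,-3,0,0,0,6],
  [0,0,-3,0,0,0,6],
  [0,0,-2.9,0,0,0,6],
  [0,0,0,0,0,0,6],
])

```text
time: 12.58
eef_pos: [0.4927, 0.0291, 0.0338]
eef_rot: [0.668, 0.745, -0.004, -0.005]
wrist_force: [-1.5, -0.7, 0.1]
opening: 0.704
```

Call:
apply_moves([
  [0,0,0,0,0,0,6],
  [0,0,0,0,0,0,3.5],
  [0,0,0,0,0,0,3.5],
  [0,0,0,0,0,0,3.5],
  [0,0,0,0,0,0,3.5],
])

```text
time: 13.0
eef_pos: [0.4997, 0.03, 0.0425]
eef_rot: [0.667, 0.745, 0.001, 0.002]
wrist_force: [-0.7, -1.8, 6.0]
opening: 0.454
```

Call:
apply_moves([
  [0,0,0,0,0,0,3.5],
  [0,0,0,0,0,0,3.5],
])

```text
time: 13.17
eef_pos: [0.4997, 0.03, 0.0425]
eef_rot: [0.666, 0.746, 0.001, 0.002]
wrist_force: [-0.2, -2.3, 6.9]
opening: 0.455
```

Call:
apply_moves([
  [0,0,1,0,0,0,3.5],
  [0,0,3,0,0,0,3.5],
  [0,0,3,0,0,0,3.5],
  [0,-2,1,0,0,0,3.5],
  [-0.8,-3.9,0,0,0,0,3.5],
])

```text
time: 13.58
eef_pos: [0.493, -0.0273, 0.1251]
eef_rot: [0.665, 0.747, 0.003, 0.004]
wrist_force: [1.0, -1.7, -0.2]
opening: 0.456
```

Call:
apply_moves([
  [-0.8,-3.9,0,0,0,0,3.5],
  [-0.8,-3.9,0,0,0,0,3.5],
  [-0.8,-3.9,0,0,0,0,3.5],
  [-0.8,-3.9,0,0,0,0,3.5],
  [-0.8,-3.9,0,0,0,0,3.5],
])

```text
time: 14.0
eef_pos: [0.4488, -0.2251, 0.1207]
eef_rot: [0.666, 0.746, 0.0, 0.0]
wrist_force: [1.8, -0.3, -0.8]
opening: 0.458
```

Call:
apply_moves([
  [-0.8,-3.9,0,0,0,0,3.5],
  [-0.8,-2,0,0,0,0,3.5],
  [0,0,-2,0,0,0,3.5],
  [0,0,-2.5,0,0,0,3.5],
  [0,0,-1.5,0,0,0,3.5],
])

```text
time: 14.42
eef_pos: [0.4325, -0.2825, 0.0586]
eef_rot: [0.667, 0.745, 0.0, -0.001]
wrist_force: [-1.3, 0.9, -1.5]
opening: 0.452
```

Call:
apply_moves([
  [0,0,-0.5,0,0,0,3.5],
  [0,0,0,0,0,0,3.5],
  [0,0,0,0,0,0,3.5],
  [0,0,0,0,0,0,3.5],
])

```text
time: 14.75
eef_pos: [0.4345, -0.2831, 0.0565]
eef_rot: [0.666, 0.746, 0.0, 0.001]
wrist_force: [0.0, 0.5, -0.1]
opening: 0.456
```

Call:
apply_moves([
  [0,0,-0.5,0,0,0,3.5],
  [0,0,-0.5,0,0,0,3.5],
  [0,0,-0.3,0,0,0,3.5],
  [0,0,-0.2,0,0,0,3.5],
  [0,0,0,0,0,0,3.5],
])

```text
time: 15.17
eef_pos: [0.4337, -0.2827, 0.0405]
eef_rot: [0.666, 0.746, -0.0, -0.0]
wrist_force: [-3.5, 2.8, 5.2]
opening: 0.453
```

Call:
apply_moves([
  [0,0,-0.1,0,0,0,3.5],
  [0,0,0,0,0,0,3.5],
])

```text
time: 15.33
eef_pos: [0.4338, -0.2828, 0.0405]
eef_rot: [0.666, 0.746, -0.0, -0.0]
wrist_force: [-5.8, 3.4, 12.3]
opening: 0.453
```

Call:
apply_moves([
  [0,0,0,0,0,0,6],
  [0,0,0,0,0,0,6],
  [0,0,0,0,0,0,6],
  [0,0,1,0,0,0,6],
  [0,0,3,0,0,0,6],
])

```text
time: 15.75
eef_pos: [0.4304, -0.2801, 0.0748]
eef_rot: [0.667, 0.745, -0.0, -0.005]
wrist_force: [0.2, -0.7, -0.5]
opening: 0.701
```

Call:
apply_moves([
  [0,0,4,0,0,0,6],
  [0,0,4,0,0,0,6],
  [0,3,2,0,0,0,6],
  [0.4,3.9,1,0,0,0,6],
  [0.4,4,1,0,0,0,6],
])

```text
time: 16.17
eef_pos: [0.442, -0.1734, 0.2017]
eef_rot: [0.668, 0.745, 0.001, 0.002]
wrist_force: [1.3, 0.1, 0.4]
opening: 0.702
```

Call:
apply_moves([
  [0.4,4.1,0,0,0,0,6],
  [0.4,4.1,0,0,0,0,6],
  [0.4,4.1,0,0,0,0,6],
  [0.4,4.1,0,0,0,0,6],
  [0.4,4.1,0,0,0,0,6],
])

```text
time: 16.58
eef_pos: [0.4613, 0.0334, 0.1997]
eef_rot: [0.667, 0.745, 0.0, 0.001]
wrist_force: [0.8, -0.3, 0.2]
opening: 0.696
```

Call:
apply_moves([
  [0.4,4.1,0,0,0,0,5],
  [0.4,4.1,0,0,0,0,5],
  [0.4,4.1,0,0,0,0,5],
  [0,0,0,0,0,0,5],
  [0,0,0,0,0,0,5],
])

```text
time: 17.0
eef_pos: [0.4732, 0.1564, 0.1992]
eef_rot: [0.665, 0.747, -0.0, 0.0]
wrist_force: [-0.7, -0.6, 0.5]
opening: 0.588
```

Call:
apply_moves([
  [0,0,0,0,0,0,5],
  [0,0,0,0,0,0,5],
])

```text
time: 17.17
eef_pos: [0.4735, 0.1535, 0.1989]
eef_rot: [0.667, 0.745, -0.0, 0.0]
wrist_force: [-0.5, -0.2, 1.0]
opening: 0.585
```

Run:
```python
from h import *
s=get_state(); np.save('w8.npy',s,allow_pickle=True);snap('wrist','w8.png');t=snap('side','s8.png')[:,:,::-1];print(s['time'],s['eef_pos'],s['opening'],s['wrist_force'])
a=cv2.resize(t[100:370,190:400],None,fx=2.2,fy=2.2,interpolation=cv2.INTER_CUBIC)
cv2.imwrite('pics/s8c.png',a)
```

```text
17.1667 [0.47351328 0.15345385 0.19890765] 0.5853517509889805 [-0.46760968 -0.18464183  0.96398645]
```

View pics/s8c.png

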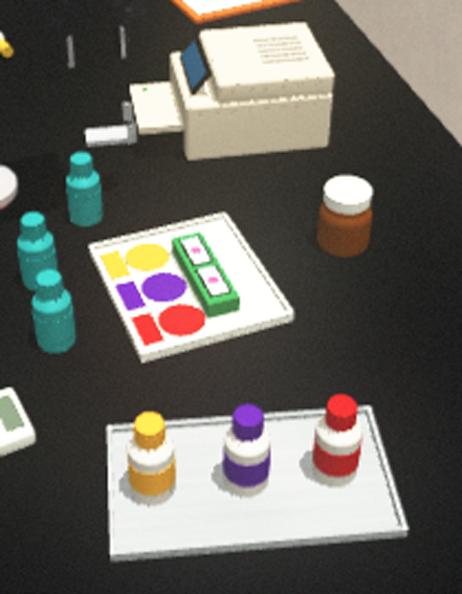

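View pics/w8.png

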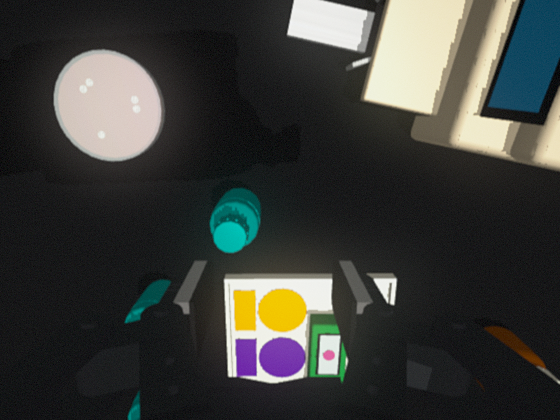

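All three bottles are upright on the tray. The wrist view shows the ledge about (330,25) and the nose front edge from (361,100) to (388,0).

Run:
```python
from h import *
s=np.load('w8.npy',allow_pickle=True).item()
t=cv2.imread('pics/w8.png');cv2.imwrite('pics/w8c.png',cv2.resize(t[0:150,270:470],None,fx=4,fy=4,interpolation=cv2.INTER_CUBIC))
t=cv2.imread('pics/s8.png');cv2.imwrite('pics/s8d.png',cv2.resize(t[125:180,220:300],None,fx=9,fy=9,interpolation=cv2.INTER_CUBIC))
```

```text
(no output)
```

View pics/w8c.png

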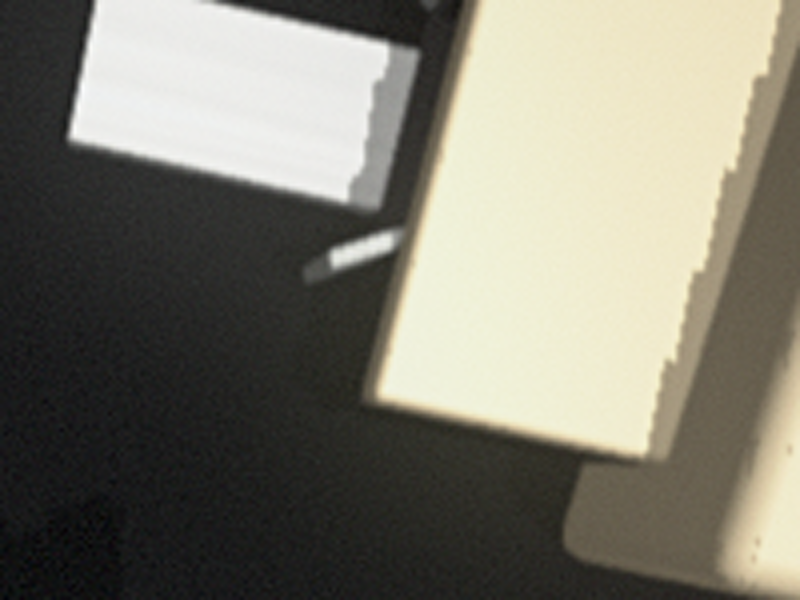

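View pics/s8d.png

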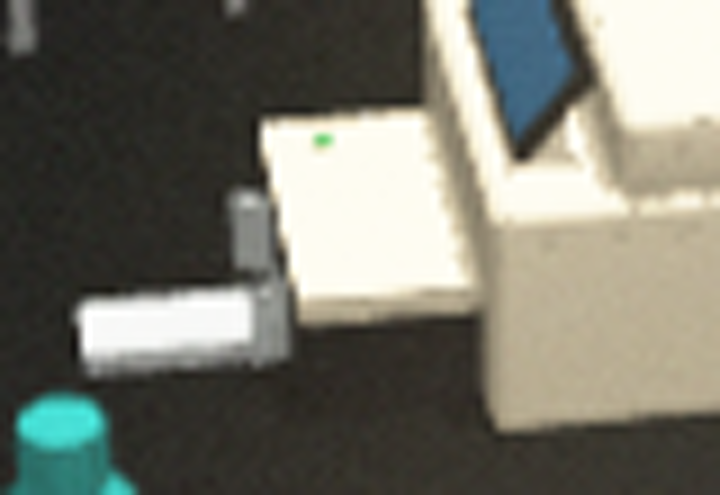

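Run:
```python
from h import *
s=np.load('w8.npy',allow_pickle=True).item()
w=lambda u,v,z:at('wrist',270+u/4,v/4,z,s)
sd=lambda u,v,z:at('side',220+u/9,125+v/9,z)
print('wrist ledge', w(68,143,.008),w(96,0,.008),w(380,212,.008),w(418,50,.008))
print('wrist nose front',w(376,402,.047),w(474,0,.047), 'right back',w(668,460,.047))
print('side ledge',sd(84,358,.008),sd(76,303,.008),sd(250,290,.008),sd(255,345,.008))
print('side nose',sd(260,120,.047),sd(300,298,.047),sd(425,110,.047),sd(478,290,.047))
```

```text
wrist ledge [0.4718 0.283  0.008 ] [0.4743 0.3097 0.008 ] [0.5382 0.2771 0.008 ] [0.5405 0.3079 0.008 ]
wrist nose front [0.5349 0.2374 0.047 ] [0.54   0.3065 0.047 ] right back [0.5926 0.2331 0.047 ]
side ledge [0.4705 0.2832 0.008 ] [0.4735 0.317  0.008 ] [0.5303 0.3098 0.008 ] [0.5251 0.2762 0.008 ]
side nose [0.5441 0.3514 0.047 ] [0.5337 0.2381 0.047 ] [0.5986 0.3433 0.047 ] [0.5881 0.2281 0.047 ]
```

Run:
```python
from h import *
t=cv2.imread('pics/w8.png');cv2.imwrite('pics/w8e.png',cv2.convertScaleAbs(cv2.resize(t[245:400,160:410],None,fx=3.2,fy=3.2,interpolation=cv2.INTER_CUBIC),alpha=1.5,beta=20))
c=camera_model('wrist');Ti=np.linalg.inv(c['tool_from_camera']);K=c['camera_matrix']
for z in (-.015,-.01,-.005,0,.005,.01):
  o=[]
  for x in(.011,-.011):
    for y in(-.025,.025):
      q=Ti@[x,y,z,1]; o+=[round(K[0,0]*q[0]/-q[2]+K[0,2]),round(K[1,1]*-q[1]/-q[2]+K[1,2])]
  print(z,o)
```

```text
-0.015 [203, 275, 340, 274, 206, 327, 337, 327]
-0.01 [206, 269, 338, 269, 208, 320, 335, 320]
-0.005 [208, 264, 335, 263, 210, 313, 333, 313]
0 [210, 259, 333, 259, 212, 307, 331, 307]
0.005 [212, 254, 331, 254, 214, 301, 329, 301]
0.01 [214, 250, 329, 249, 216, 296, 327, 295]
```

View pics/w8e.png

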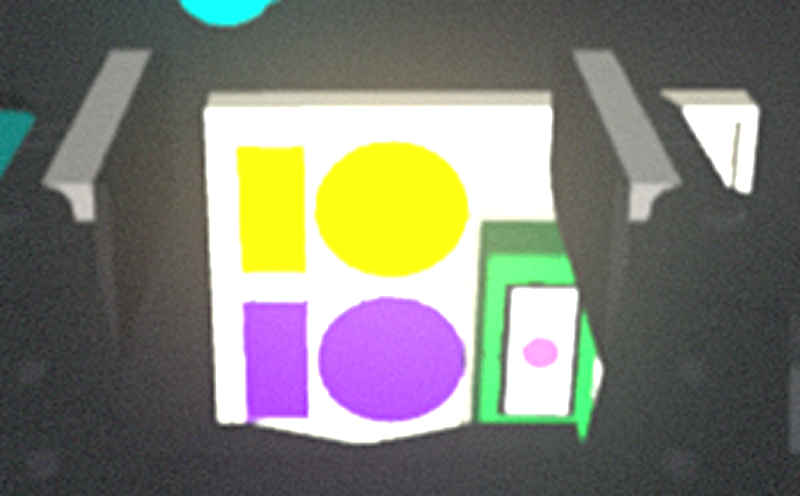

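Call:
apply_moves([
  [1.76,-3.52,0,0,0,0,5.4],
  [1.76,-3.52,-1,0,0,0,5.4],
  [1.76,-3.52,-2,0,0,0,5.4],
  [1.76,-3.52,-3,0,0,0,5.4],
  [0,0,-3,0,0,0,5.4],
])

```text
time: 17.68
eef_pos: [0.5438, 0.0152, 0.1164]
eef_rot: [0.669, 0.743, 0.001, 0.003]
wrist_force: [0.3, 0.7, -0.1]
opening: 0.631
```

Call:
apply_moves([
  [0,0,-3,0,0,0,5.4],
  [0,0,-1.9,0,0,0,5.4],
  [0,0,0,0,0,0,5.4],
  [0,0,0,0,0,0,5.4],
  [0,0,0,0,0,0,5.4],
])

```text
time: 18.1
eef_pos: [0.5412, 0.0205, 0.0673]
eef_rot: [0.667, 0.745, 0.001, 0.001]
wrist_force: [0.2, 0.2, 0.4]
opening: 0.632
```

Run:
```python
from h import *
s=get_state(); np.save('w9.npy',s,allow_pickle=True);snap('wrist','w9.png');t=snap('side','s9.png')[:,:,::-1];print(s['time'],s['eef_pos'],s['eef_rot'],s['opening'])
a=cv2.resize(t[160:260,200:350],None,fx=5,fy=5,interpolation=cv2.INTER_CUBIC)
cv2.imwrite('pics/s9c.png',a)
```

```text
18.1 [0.54124705 0.02045467 0.06732689] [0.66695072 0.74510081 0.0007523  0.00097677] 0.6317535818107598
```

View pics/s9c.png

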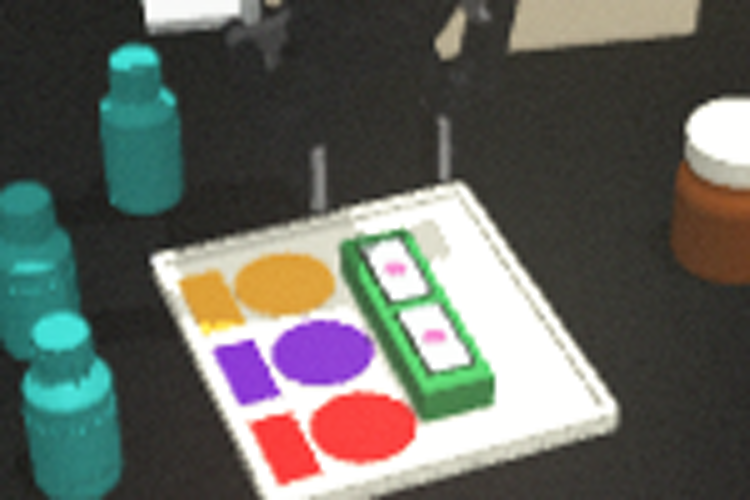

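View pics/w9.png

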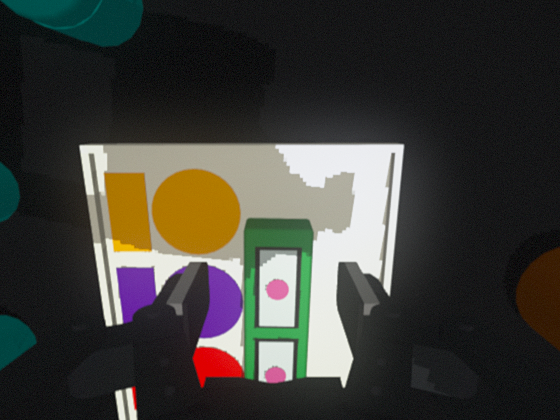

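Run:
```python
from h import *
s=np.load('w9.npy',allow_pickle=True).item()
for u,v in((245,231),(312,231),(245,330),(310,330),(277,328)): print(at('wrist',u,v,.028,s))
discs('wrist','w9.png',s)
```

```text
[0.5267 0.0286 0.028 ]
[0.5608 0.0323 0.028 ]
[ 0.5319 -0.029   0.028 ]
[ 0.5677 -0.0251  0.028 ]
[ 0.5494 -0.0259  0.028 ]
red [214.7 364.6] [ 192  347   52   41 1304] [ 0.5145 -0.0712  0.006 ] at.091 [ 0.5228 -0.0025  0.091 ]
red [134.4 396. ] [132 386   5  23  74] [ 0.4635 -0.1012  0.006 ] at.091 [ 0.4937 -0.0196  0.091 ]
vio [220.9 303.7] [ 199  266   44   72 2014] [ 0.5154 -0.0271  0.006 ] at.091 [0.5233 0.0226 0.091 ]
vio [135.2 290.2] [ 117  268   40   56 1598] [ 0.4635 -0.0235  0.006 ] at.091 [0.4937 0.0246 0.091 ]
amb [195.6 211.2] [ 152  169   88   85 5864] [0.497  0.0298 0.006 ] at.091 [0.5128 0.0549 0.091 ]
amb [127.9 211.1] [ 104  173   47   78 3006] [0.459  0.0257 0.006 ] at.091 [0.4912 0.0526 0.091 ]
```

Call:
apply_moves([
  [0.33,-0.7,0,0,0,0,5.4],
  [0,0,-1.5,0,0,0,5.4],
  [0,0,-1.5,0,0,0,5.4],
  [0,0,-0.8,0,0,0,5.4],
  [0,0,-0.5,0,0,0,5.4],
])

```text
time: 18.62
eef_pos: [0.5434, 0.0139, 0.0223]
eef_rot: [0.667, 0.745, -0.0, -0.0]
wrist_force: [0.1, -0.2, -0.4]
opening: 0.638
```

Call:
apply_moves([
  [0,0,-0.4,0,0,0,5.4],
  [0,0,0,0,0,0,5.4],
  [0,0,0,0,0,0,5.4],
  [0,0,0,0,0,0,5.4],
])

```text
time: 18.95
eef_pos: [0.5441, 0.0141, 0.0195]
eef_rot: [0.666, 0.746, 0.0, 0.001]
wrist_force: [0.2, 0.2, 0.7]
opening: 0.631
```

Call:
apply_moves([
  [0,0,-0.4,0,0,0,5.4],
  [0,0,-0.3,0,0,0,5.4],
  [0,0,0,0,0,0,5.4],
  [0,0,0,0,0,0,5.4],
])

```text
time: 19.28
eef_pos: [0.5432, 0.0142, 0.0114]
eef_rot: [0.667, 0.745, -0.0, -0.0]
wrist_force: [-0.9, 0.7, -0.5]
opening: 0.635
```

Run:
```python
from h import *
s=get_state(); t=snap('side','s10.png')[:,:,::-1];print(s['time'],s['eef_pos'],s['opening'],s['wrist_force'])
a=cv2.resize(t[160:260,200:350],None,fx=5,fy=5,interpolation=cv2.INTER_CUBIC)
cv2.imwrite('pics/s10c.png',a)
```

```text
19.2833 [0.54321301 0.01418055 0.01138255] 0.6351597179171965 [-0.94686757  0.68729204 -0.47067905]
```

View pics/s10c.png

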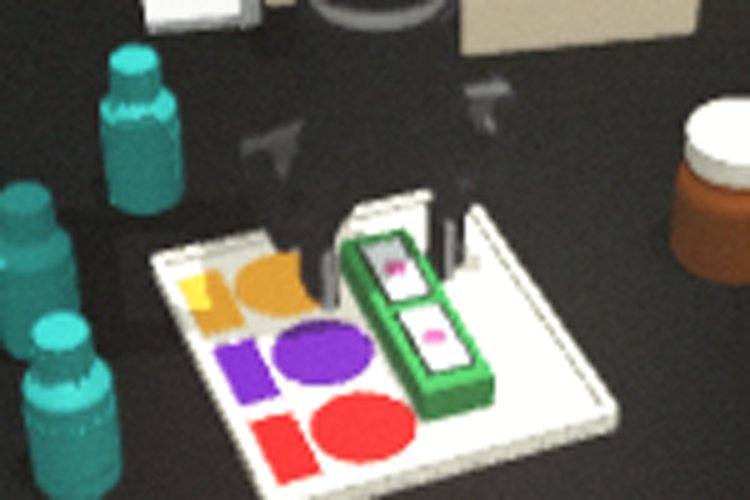

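Call:
apply_moves([
  [0,0,0.1,0,0,0,3],
  [0,0,0,0,0,0,3],
  [0,0,0,0,0,0,3],
  [0,0,0,0,0,0,3],
  [0,0,0,0,0,0,3],
], force=60)

```text
time: 19.75
eef_pos: [0.5441, 0.0141, 0.0133]
eef_rot: [0.667, 0.745, 0.0, 0.0]
wrist_force: [0.4, 0.7, 2.8]
opening: 0.406
```

Call:
apply_moves([
  [0,0,0,0,0,0,3],
  [0,0,0,0,0,0,3],
])

```text
time: 19.92
eef_pos: [0.544, 0.0141, 0.0133]
eef_rot: [0.667, 0.745, 0.0, 0.0]
wrist_force: [0.5, 1.3, 4.0]
opening: 0.411
```

Run:
```python
from h import *
s=np.load('w8.npy',allow_pickle=True).item()
for u,v in((108,104),(164,104),(108,50),(108,160),(54,104)): print(at('wrist',u,v,.012,s))
print(at('top',200,304,.012),at('wrist',229,237,.085,s))
```

```text
[0.326  0.2125 0.012 ]
[0.3736 0.2178 0.012 ]
[0.3266 0.2554 0.012 ]
[0.3254 0.1644 0.012 ]
[0.2801 0.2075 0.012 ]
[0.3225 0.2117 0.012 ] [0.4445 0.1303 0.085 ]
```

Call:
apply_moves([
  [0,0,1,0,0,0,3],
  [0,0,2,0,0,0,3],
  [0,0,4,0,0,0,3],
  [0,0,4,0,0,0,3],
  [0,0,2,0,0,0,3],
])

```text
time: 20.33
eef_pos: [0.5449, 0.0141, 0.1475]
eef_rot: [0.667, 0.745, 0.002, 0.002]
wrist_force: [1.4, 0.1, -0.2]
opening: 0.406
```

Run:
```python
from h import *
s=get_state(); t=snap('side','s11.png')[:,:,::-1];snap('wrist','w11.png');print(s['time'],s['eef_pos'],s['opening'],s['wrist_force'])
a=cv2.resize(t[110:260,200:350],None,fx=4,fy=4,interpolation=cv2.INTER_CUBIC)
cv2.imwrite('pics/s11c.png',a)
```

```text
20.3333 [0.54493507 0.0140627  0.14749538] 0.4063501378232407 [ 1.41120021  0.13463491 -0.16475328]
```

View pics/s11c.png

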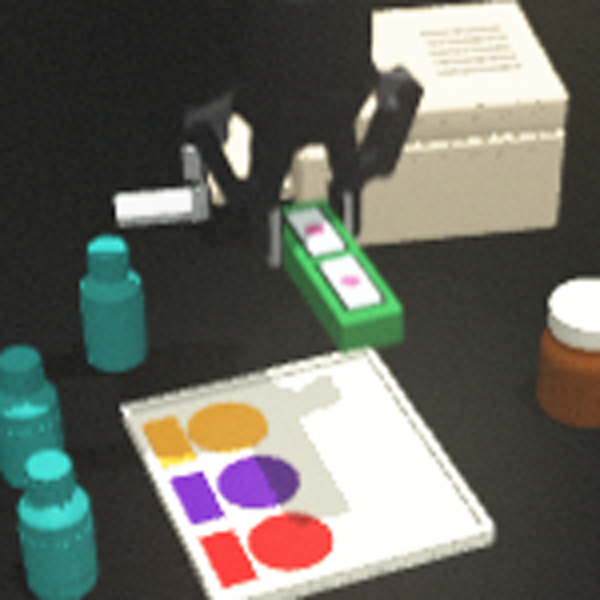

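Call:
apply_moves([
  [-1.13,2.42,0,0,0,6.57,3],
  [-1.13,2.42,0,0,0,6.57,3],
  [-1.13,2.42,0,0,0,6.57,3],
  [-1.13,2.42,0,0,0,6.57,3],
  [-1.13,2.42,0,0,0,6.57,3],
])

```text
time: 20.85
eef_pos: [0.4847, 0.1358, 0.1405]
eef_rot: [0.426, 0.905, -0.001, -0.002]
wrist_force: [0.9, 0.7, -0.7]
opening: 0.403
```

Call:
apply_moves([
  [-1.13,2.42,0,0,0,6.57,3],
  [-1.13,2.42,0,0,0,6.57,3],
  [-1.13,2.42,0,0,0,6.57,3],
  [-1.13,2.42,0,0,0,6.57,3],
  [-1.13,2.42,0,0,0,6.57,3],
])

```text
time: 21.27
eef_pos: [0.4283, 0.2565, 0.1405]
eef_rot: [0.153, 0.988, -0.001, -0.002]
wrist_force: [1.4, 0.9, -0.5]
opening: 0.406
```

Call:
apply_moves([
  [-1.13,2.42,0,0,0,6.57,3],
  [-1.13,2.42,0,0,0,6.57,3],
  [0,0,-3,0,0,0,3],
  [0,0,-3,0,0,0,3],
  [0,0,-2,0,0,0,3],
])

```text
time: 21.68
eef_pos: [0.4048, 0.3036, 0.0585]
eef_rot: [0.041, 0.999, -0.002, -0.003]
wrist_force: [-0.8, -0.5, -2.4]
opening: 0.408
```

Call:
apply_moves([
  [0,0,-1,0,0,0,3],
  [0,0,0,0,0,0,3],
  [0,0,0,0,0,0,3],
  [0,0,0,0,0,0,3],
])

```text
time: 22.02
eef_pos: [0.4087, 0.3049, 0.0538]
eef_rot: [0.042, 0.999, 0.0, 0.001]
wrist_force: [0.3, 0.4, -0.8]
opening: 0.41
```

Run:
```python
from h import *
s=get_state(); M=R.from_quat(s['eef_rot']).as_matrix();print(M.round(4),np.degrees(np.arctan2(M[1,1],M[0,1])))
t=snap('side','s12.png')[:,:,::-1];tt=snap('top','t12.png')[:,:,::-1];print(s['time'],s['eef_pos'],s['joint_pos'],s['wrist_force'])
cv2.imwrite('pics/s12c.png',cv2.resize(t[110:200,150:310],None,fx=4.8,fy=4.8,interpolation=cv2.INTER_CUBIC))
cv2.imwrite('pics/t12c.png',cv2.resize(tt[130:310,110:240],None,fx=3.3,fy=3.3,interpolation=cv2.INTER_CUBIC))
```

```text
[[-9.965e-01  8.330e-02  1.600e-03]
 [ 8.330e-02  9.965e-01  9.000e-04]
 [-1.500e-03  1.000e-03 -1.000e+00]] 85.22454584688263
22.0167 [0.40872335 0.30485406 0.05381413] [ 5.35563369e-01  9.74758684e-03  2.10637783e+00 -5.78361199e-05
  1.02367859e+00 -9.51854775e-01] [ 0.2724397   0.41248959 -0.77623532]
```

View pics/s12c.png

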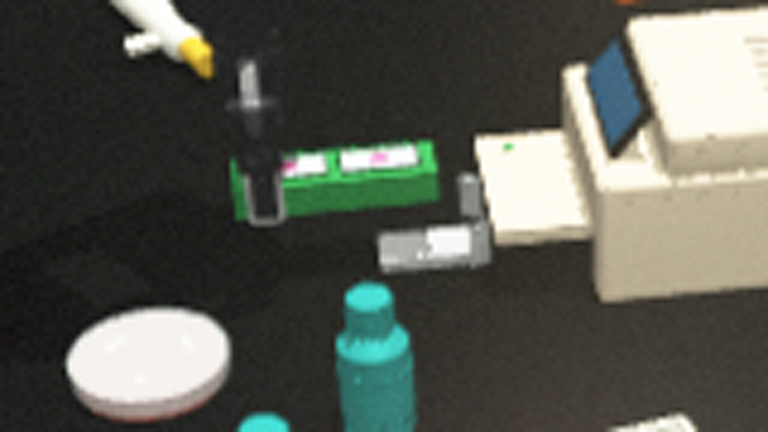

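View pics/t12c.png

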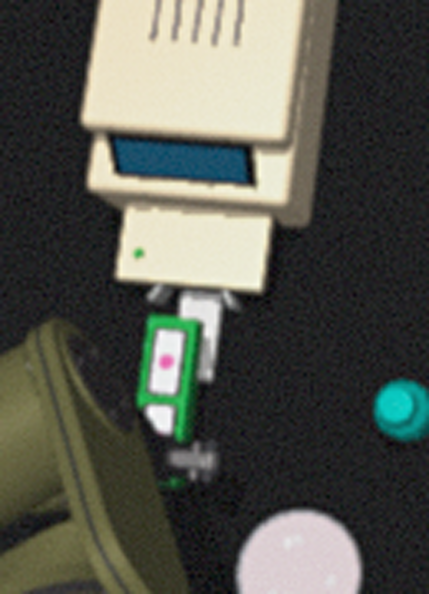

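Run:
```python
from h import *
w=lambda u,v,z:at('top',110+u/3.3,130+v/3.3,z)
print('carrier front',w(150,315,.0685),w(201,319,.0685),'rear',w(138,406,.0685),w(188,440,.0685))
print('nose',w(115,280,.047),w(265,293,.047),'ledge',w(180,293,.008),w(223,297,.008))
sd=lambda u,v,z:at('side',150+u/4.8,110+v/4.8,z)
print('side carr front top',sd(432,143,.0685),sd(437,172,.0685),'rear',sd(231,158,.0685))
print('nose',sd(475,135,.047),sd(495,237,.047),'ledge',sd(378,235,.008),sd(380,263,.008))
```

```text
carrier front [0.508  0.3126 0.0685] [0.5048 0.2753 0.0685] rear [0.4424 0.3178 0.0685] [0.4181 0.2807 0.0685]
nose [0.5376 0.3472 0.047 ] [0.5269 0.2346 0.047 ] ledge [0.5337 0.3098 0.008 ] [0.5303 0.2763 0.008 ]
side carr front top [0.5111 0.3118 0.0685] [0.5075 0.2771 0.0685] rear [0.3925 0.3259 0.0685]
nose [0.5446 0.3525 0.047 ] [0.5317 0.2318 0.047 ] ledge [0.4741 0.3152 0.008 ] [0.47   0.2832 0.008 ]
```

Call:
apply_moves([
  [0,0,-1.5,0,0,-0.4,3],
  [0,0,-1,0,0,0,3],
  [0,0,-0.6,0,0,0,3],
  [0,0,-0.3,0,0,0,3],
  [0,0,0,0,0,0,3],
])

```text
time: 22.53
eef_pos: [0.4074, 0.3042, 0.018]
eef_rot: [0.045, 0.999, -0.0, -0.001]
wrist_force: [0.0, 0.1, -0.2]
opening: 0.407
```

Call:
apply_moves([
  [0,0,0,0,0,0,3],
  [0,0,0,0,0,0,3],
  [0,0,0,0,0,0,3],
])

```text
time: 22.78
eef_pos: [0.4083, 0.3048, 0.0193]
eef_rot: [0.045, 0.999, 0.0, 0.0]
wrist_force: [-0.5, -0.6, -1.1]
opening: 0.406
```

Call:
apply_moves([
  [1,-0.09,-0.15,0,0,0,3],
  [1,-0.09,0,0,0,0,3],
  [1,-0.09,0,0,0,0,3],
  [0.8,-0.07,0,0,0,0,3],
  [0,0,0,0,0,0,3],
])

```text
time: 23.2
eef_pos: [0.4484, 0.3012, 0.0178]
eef_rot: [0.046, 0.999, 0.0, 0.001]
wrist_force: [0.2, -0.5, -0.9]
opening: 0.41
```

Call:
apply_moves([
  [0,0,0,0,0,0,3],
])

```text
time: 23.28
eef_pos: [0.4467, 0.301, 0.0172]
eef_rot: [0.046, 0.999, 0.0, -0.0]
wrist_force: [0.1, 0.1, -0.9]
opening: 0.408
```

Run:
```python
from h import *
s=get_state()
t=snap('side','s13.png')[:,:,::-1];tt=snap('top','t13.png')[:,:,::-1];print(s['time'],s['eef_pos'],s['wrist_force'],s['ft_torque'])
a=cv2.resize(t[110:200,150:310],None,fx=4.8,fy=4.8,interpolation=cv2.INTER_CUBIC)
b=cv2.resize(tt[165:255,135:235],None,fx=6,fy=6,interpolation=cv2.INTER_CUBIC)
cv2.imwrite('pics/s13c.png',a);cv2.imwrite('pics/t13c.png',b)
```

```text
23.2833 [0.44668124 0.30098209 0.0172158 ] [ 0.10655433  0.13900167 -0.94879529] [ 0.00158755  0.08398862 -0.00703759]
```

View pics/s13c.png

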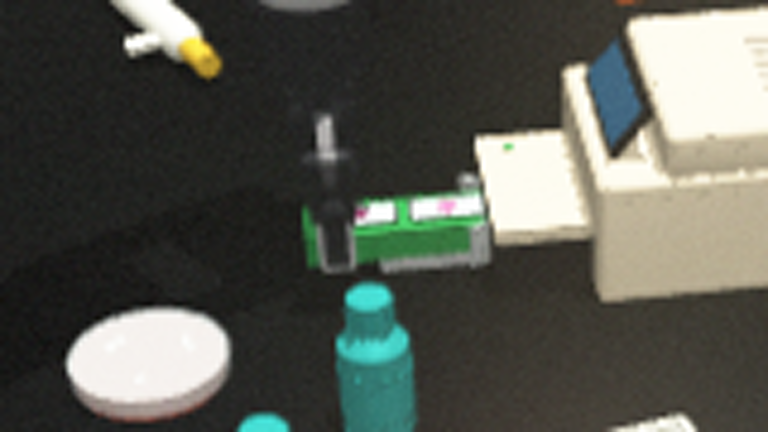

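View pics/t13c.png

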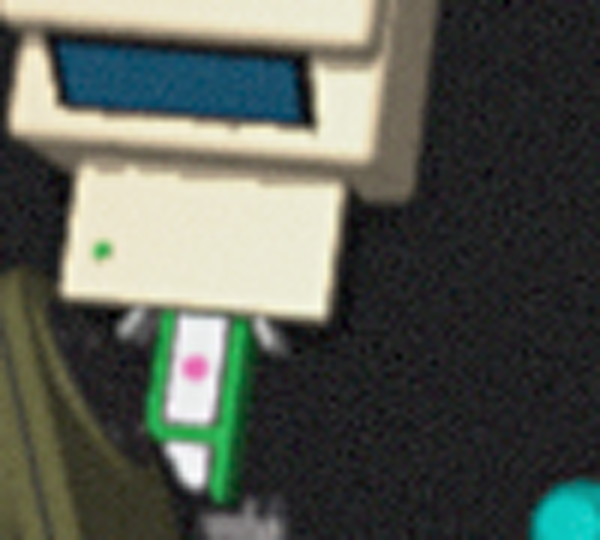

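Call:
apply_moves([
  [1,-0.09,0,0,0,0,3],
  [1,-0.09,0,0,0,0,3],
  [1,-0.09,0,0,0,0,3],
  [1,-0.09,0,0,0,0,3],
  [0,0,0,0,0,0,3],
])

```text
time: 23.8
eef_pos: [0.4886, 0.2976, 0.0179]
eef_rot: [0.046, 0.999, 0.0, 0.001]
wrist_force: [0.3, -0.3, -0.9]
opening: 0.41
```

Call:
apply_moves([
  [0.4,-0.04,0,0,0,0,3],
  [0.3,-0.03,0,0,0,0,3],
  [0,0,0,0,0,0,3],
])

```text
time: 24.05
eef_pos: [0.4933, 0.2968, 0.0171]
eef_rot: [0.045, 0.999, -0.0, 0.0]
wrist_force: [0.0, 0.3, -0.8]
opening: 0.411
```

Expected home is TCP x about 0.4966; creeping until the stop pushes back.

Call:
apply_moves([
  [0.2,-0.02,0,0,0,0,3],
  [0.2,-0.02,0,0,0,0,3],
  [0,0,0,0,0,0,3],
])

```text
time: 24.3
eef_pos: [0.4943, 0.2965, 0.0164]
eef_rot: [0.045, 0.999, -0.0, -0.003]
wrist_force: [-7.6, 1.5, 1.5]
opening: 0.406
```

Call:
apply_moves([
  [0.15,-0.01,0,0,0,0,3],
  [0,0,0,0,0,0,3],
])

```text
time: 24.47
eef_pos: [0.4943, 0.2964, 0.016]
eef_rot: [0.045, 0.999, -0.001, -0.005]
wrist_force: [-12.2, 2.0, 3.6]
opening: 0.409
```

Call:
apply_moves([
  [0.15,-0.01,0,0,0,0,3],
  [0,0,0,0,0,0,3],
])

```text
time: 24.63
eef_pos: [0.4943, 0.2963, 0.0154]
eef_rot: [0.045, 0.999, -0.001, -0.006]
wrist_force: [-14.8, 2.6, 3.7]
opening: 0.407
```

Run:
```python
from h import *
s=get_state()
t=snap('side','s14.png')[:,:,::-1];tt=snap('top','t14.png')[:,:,::-1]
a=cv2.resize(t[110:200,150:310],None,fx=4.8,fy=4.8,interpolation=cv2.INTER_CUBIC)
b=cv2.resize(tt[165:255,135:235],None,fx=6,fy=6,interpolation=cv2.INTER_CUBIC)
cv2.imwrite('pics/s14c.png',a);cv2.imwrite('pics/t14c.png',b)
```

```text
(no output)
```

View pics/s14c.png

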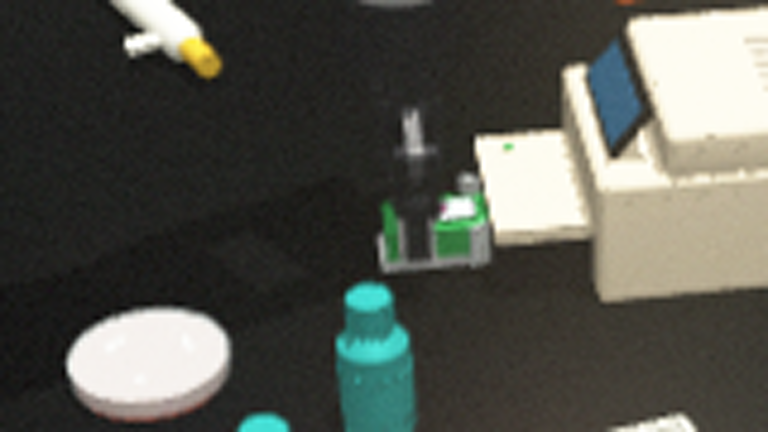

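View pics/t14c.png

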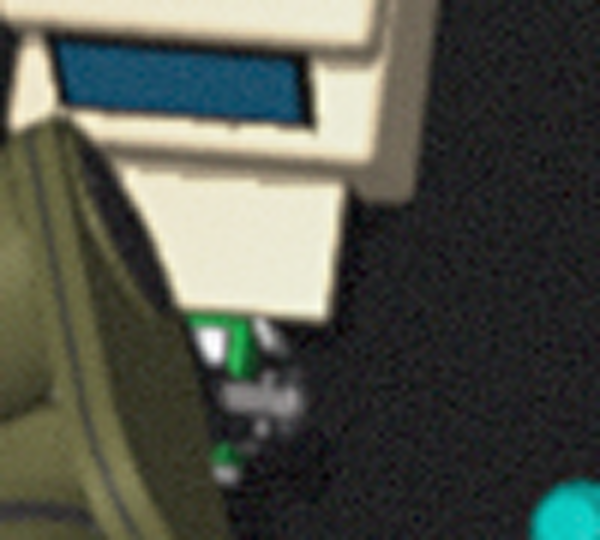

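Call:
apply_moves([
  [-0.15,0.01,0.1,0,0,0,5.5],
  [0,0,0,0,0,0,5.5],
  [0,0,0,0,0,0,5.5],
  [0,0,0,0,0,0,5.5],
  [0,0,1,0,0,0,5.5],
])

```text
time: 25.15
eef_pos: [0.4974, 0.2956, 0.0268]
eef_rot: [0.045, 0.999, -0.001, -0.001]
wrist_force: [-0.4, -0.2, -0.4]
opening: 0.645
```

Call:
apply_moves([
  [0,0,3,0,0,0,5.5],
  [0,0,4,0,0,0,6],
  [0,0,4,0,0,0,6],
  [-1,-2,4,0,0,-5,6],
  [0,-3,2,0,0,-7,6],
])

```text
time: 25.57
eef_pos: [0.4907, 0.25, 0.2013]
eef_rot: [0.15, 0.989, 0.003, 0.004]
wrist_force: [0.8, 0.5, -0.3]
opening: 0.705
```

Run:
```python
from h import *
s=get_state();print(s['time'],s['eef_pos'])
t=snap('side','s15.png')[:,:,::-1];tt=snap('top','t15.png')[:,:,::-1]
a=cv2.resize(t[110:200,150:310],None,fx=4.8,fy=4.8,interpolation=cv2.INTER_CUBIC)
b=cv2.resize(tt[165:255,135:235],None,fx=6,fy=6,interpolation=cv2.INTER_CUBIC)
cv2.imwrite('pics/s15c.png',a);cv2.imwrite('pics/t15c.png',b)
```

```text
25.5667 [0.49074138 0.25001233 0.20133599]
```

View pics/s15c.png

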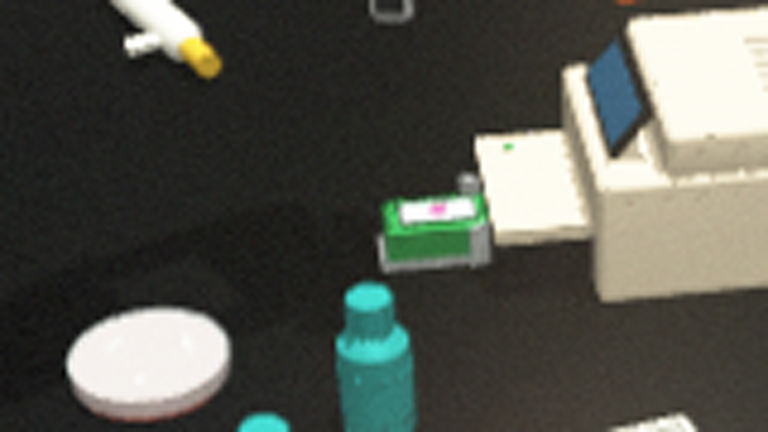

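View pics/t15c.png

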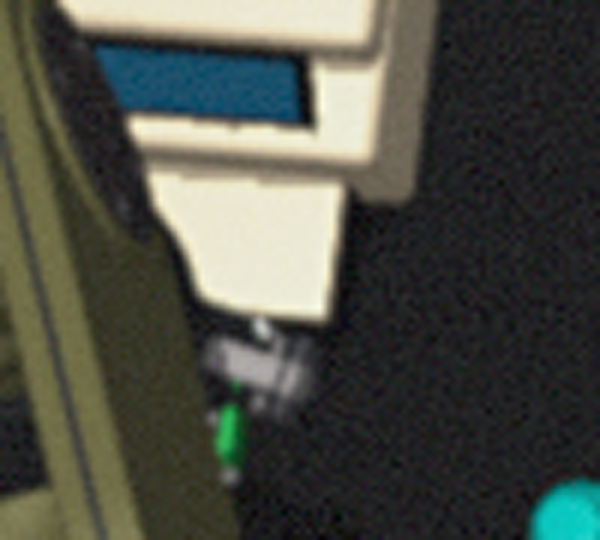

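Call:
apply_moves([
  [-0.4,-4,0,0,0,-5.1,6],
  [-0.4,-4,0,0,0,-5.1,6],
  [-0.4,-4,0,0,0,-5.1,6],
  [-0.4,-4,0,0,0,-5.1,6],
  [-0.4,-4,0,0,0,-5.1,6],
])

```text
time: 26.08
eef_pos: [0.4686, 0.0468, 0.1942]
eef_rot: [0.365, 0.931, 0.0, -0.0]
wrist_force: [1.4, 0.6, 0.4]
opening: 0.703
```

Call:
apply_moves([
  [-0.4,-4,0,0,0,-5.1,6],
  [-0.4,-4,0,0,0,-5.1,6],
  [-0.4,-4,0,0,0,-5.1,6],
  [-0.4,-4,0,0,0,-5.1,6],
  [-0.4,-4,0,0,0,-5.1,6],
])

```text
time: 26.5
eef_pos: [0.4486, -0.1535, 0.1944]
eef_rot: [0.562, 0.827, 0.0, -0.0]
wrist_force: [1.1, 0.6, 0.0]
opening: 0.703
```

Call:
apply_moves([
  [-0.4,-4,0,0,0,-5.1,6],
  [-0.4,-4,0,0,0,-5.1,6],
  [-0.4,-4,0,0,0,-5.1,6],
  [0,0,0,0,0,0,6],
  [0,0,0,0,0,0,6],
])

```text
time: 26.92
eef_pos: [0.4367, -0.2735, 0.1941]
eef_rot: [0.667, 0.745, 0.0, -0.001]
wrist_force: [0.9, 0.7, -0.9]
opening: 0.702
```

Call:
apply_moves([
  [0,0,0,0,0,0,6],
])

```text
time: 27.0
eef_pos: [0.4371, -0.2716, 0.194]
eef_rot: [0.666, 0.746, 0.0, -0.001]
wrist_force: [-0.1, 0.5, -0.7]
opening: 0.699
```

Run:
```python
from h import *
s=get_state();M=R.from_quat(s['eef_rot']).as_matrix();print(s['time'],s['eef_pos'],np.degrees(np.arctan2(M[1,1],M[0,1])));np.save('w16.npy',s,allow_pickle=True)
snap('wrist','w16.png')
sd=lambda u,v,z:at('side',150+u/4.8,110+v/4.8,z)
print('rear',sd(384,204,.03),sd(389,232,.03),'nose',sd(475,135,.047),sd(495,237,.047))
```

```text
27.0 [ 0.43706723 -0.27156509  0.19395859] 6.550469302972095
rear [0.4793 0.3138 0.03  ] [0.4768 0.2811 0.03  ] nose [0.5446 0.3525 0.047 ] [0.5317 0.2318 0.047 ]
```

View pics/w16.png

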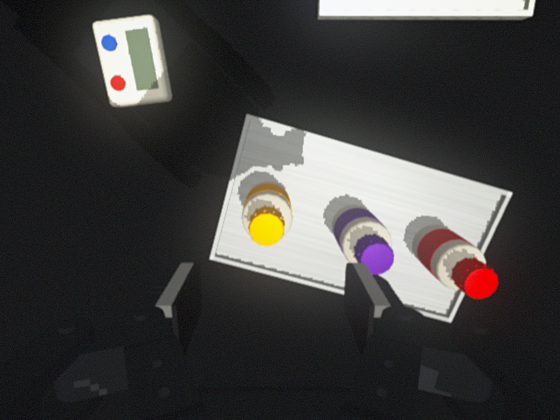

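Call:
apply_moves([
  [-0.33,-1.1,0,0,0,0,6],
  [0,0,-4,0,0,0,6],
  [0,0,-4,0,0,0,6],
  [0,0,-3,0,0,0,6],
  [0,0,-2.4,0,0,0,6],
], force=40)

```text
time: 27.47
eef_pos: [0.4329, -0.2812, 0.0577]
eef_rot: [0.665, 0.747, -0.0, -0.001]
wrist_force: [-0.5, 0.3, 0.3]
opening: 0.7
```

Call:
apply_moves([
  [0,0,-1.2,0,0,0,6],
  [0,0,-0.6,0,0,0,6],
  [0,0,0,0,0,0,6],
  [0,0,0,0,0,0,6],
  [0,0,0,0,0,0,6],
])

```text
time: 27.88
eef_pos: [0.4354, -0.2838, 0.0447]
eef_rot: [0.665, 0.746, 0.0, 0.002]
wrist_force: [-0.6, -0.1, 0.0]
opening: 0.7
```

Run:
```python
from h import *
s=get_state();print(s['time'],s['eef_pos']); snap('wrist','w17.png')
```

```text
27.8833 [ 0.43535904 -0.28380517  0.04466508]
```

View pics/w17.png

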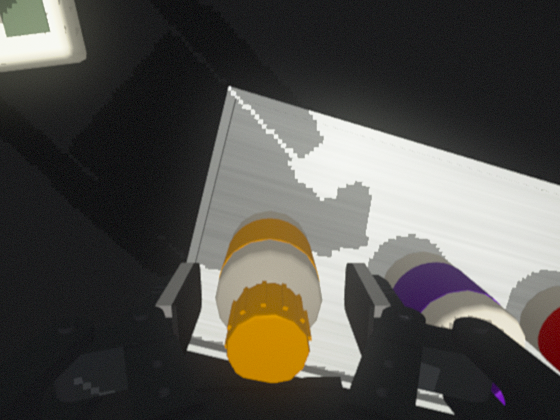

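Call:
apply_moves([
  [-0.15,0.1,-0.5,0,0,0,6],
  [0,0,0,0,0,0,3.5],
  [0,0,0,0,0,0,3.5],
  [0,0,0,0,0,0,3.5],
  [0,0,0,0,0,0,3.5],
])

```text
time: 28.35
eef_pos: [0.4327, -0.282, 0.0379]
eef_rot: [0.666, 0.746, 0.0, 0.0]
wrist_force: [0.3, -0.1, 1.7]
opening: 0.454
```

Call:
apply_moves([
  [0,0,0,0,0,0,3.5],
  [0,0,0,0,0,0,3.5],
])

```text
time: 28.52
eef_pos: [0.4327, -0.282, 0.0379]
eef_rot: [0.666, 0.746, -0.0, 0.0]
wrist_force: [0.7, -0.4, 3.4]
opening: 0.456
```

Call:
apply_moves([
  [0,0,1,0,0,0,3.5],
  [0,0,3,0,0,0,3.5],
  [0,0,3,0,0,0,3.5],
  [0,2,1,0,0,0,3.5],
  [0.8,3.9,0,0,0,0,3.5],
])

```text
time: 28.93
eef_pos: [0.4424, -0.2261, 0.1225]
eef_rot: [0.667, 0.745, 0.0, 0.004]
wrist_force: [0.8, -0.5, -1.6]
opening: 0.456
```

Call:
apply_moves([
  [0.8,3.9,0,0,0,0,3.5],
  [0.8,3.9,0,0,0,0,3.5],
  [0.8,3.9,0,0,0,0,3.5],
  [0.8,3.9,0,0,0,0,3.5],
  [0.8,3.9,0,0,0,0,3.5],
])

```text
time: 29.35
eef_pos: [0.4803, -0.0259, 0.118]
eef_rot: [0.666, 0.746, 0.0, 0.0]
wrist_force: [0.7, -0.7, -1.7]
opening: 0.456
```

Call:
apply_moves([
  [0.8,3.9,0,0,0,0,3.5],
  [0.9,1.9,0,0,0,0,3.5],
  [0,0,-2,0,0,0,3.5],
  [0,0,-2,0,0,0,3.5],
  [0,0,-1.5,0,0,0,3.5],
])

```text
time: 29.77
eef_pos: [0.4969, 0.031, 0.0616]
eef_rot: [0.665, 0.747, -0.0, -0.0]
wrist_force: [-0.3, -0.5, -1.3]
opening: 0.452
```

Call:
apply_moves([
  [0,0,-0.5,0,0,0,3.5],
  [0,0,0,0,0,0,3.5],
  [0,0,0,0,0,0,3.5],
  [0,0,0,0,0,0,3.5],
])

```text
time: 30.1
eef_pos: [0.4984, 0.03, 0.0589]
eef_rot: [0.666, 0.746, 0.001, 0.001]
wrist_force: [-0.1, 0.1, -0.9]
opening: 0.452
```

Run:
```python
from h import *
s=get_state();print(s['time'],s['eef_pos']); snap('wrist','w18.png')
t=snap('side','s18.png')[:,:,::-1]
cv2.imwrite('pics/s18c.png',cv2.resize(t[150:260,190:350],None,fx=4.8,fy=4.8,interpolation=cv2.INTER_CUBIC))
```

```text
30.1 [0.49841599 0.0299566  0.05889506]
```

View pics/s18c.png

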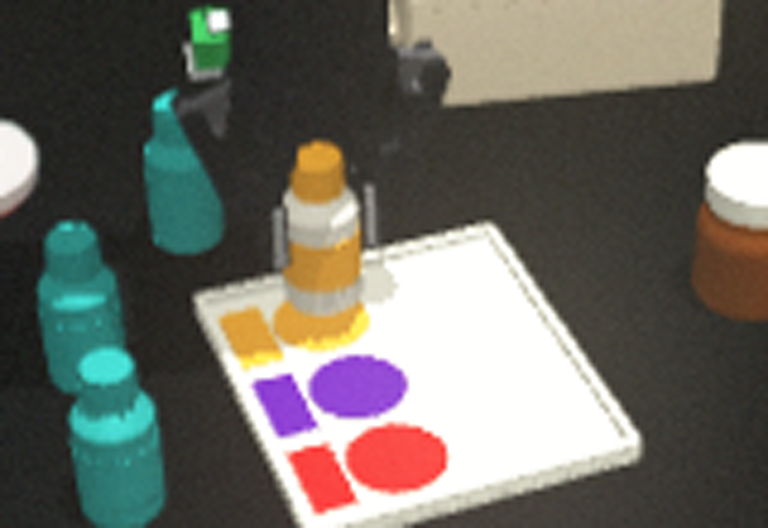

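View pics/w18.png

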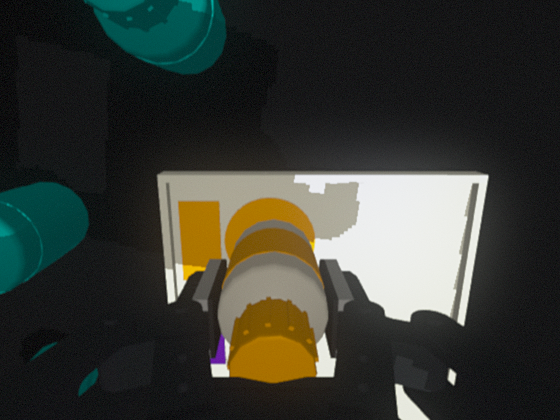

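Call:
apply_moves([
  [0,0,-0.5,0,0,0,3.5],
  [0,0,-0.5,0,0,0,3.5],
  [0,0,-0.4,0,0,0,3.5],
  [0,0,-0.2,0,0,0,3.5],
  [0,0,0,0,0,0,3.5],
])

```text
time: 30.62
eef_pos: [0.4967, 0.0302, 0.0406]
eef_rot: [0.666, 0.746, -0.001, -0.001]
wrist_force: [-0.5, -1.3, -0.9]
opening: 0.453
```

Run:
```python
from h import *
s=get_state();print(s['time'],s['eef_pos'],s['wrist_force']); a=snap('wrist','w19.png')[:,:,::-1]
t=snap('side','s19.png')[:,:,::-1]
cv2.imwrite('pics/s19c.png',np.hstack([cv2.resize(t[180:240,225:285],(400,400),interpolation=cv2.INTER_CUBIC),cv2.resize(a[150:350,170:370],(400,400))]))
```

```text
30.6167 [0.49673352 0.03015227 0.04055913] [-0.53351851 -1.27530254 -0.89346221]
```

View pics/s19c.png

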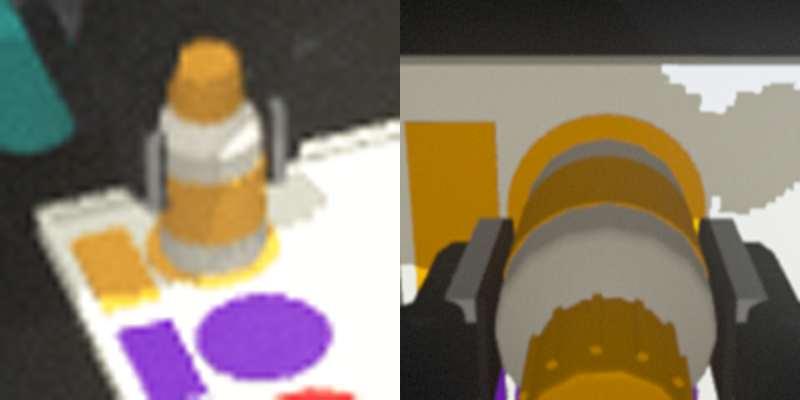

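Call:
apply_moves([
  [-0.05,0.1,-0.1,0,0,0,3.5],
  [0,0,0,0,0,0,3.5],
  [0,0,0,0,0,0,3.5],
])

```text
time: 30.97
eef_pos: [0.4971, 0.0312, 0.0407]
eef_rot: [0.666, 0.746, 0.0, 0.0]
wrist_force: [-0.8, 0.9, -1.1]
opening: 0.454
```

Call:
apply_moves([
  [0,0,-0.1,0,0,0,3.5],
  [0,0,0,0,0,0,3.5],
])

```text
time: 31.13
eef_pos: [0.4973, 0.0312, 0.0399]
eef_rot: [0.666, 0.746, 0.0, 0.0]
wrist_force: [0.0, 1.1, 0.7]
opening: 0.453
```

Call:
apply_moves([
  [0,0,-0.05,0,0,0,3.5],
  [0,0,0,0,0,0,6],
  [0,0,0,0,0,0,6],
  [0,0,0,0,0,0,6],
  [0,0,1,0,0,0,6],
])

```text
time: 31.55
eef_pos: [0.4951, 0.0312, 0.0472]
eef_rot: [0.666, 0.746, -0.001, -0.002]
wrist_force: [0.1, -0.1, -1.0]
opening: 0.701
```

Call:
apply_moves([
  [0,0,3,0,0,0,6],
  [0,0,4,0,0,0,6],
  [0,0,4,0,0,0,6],
  [0.2,-4.08,0,0,0,0,6],
  [0.2,-4.08,0,0,0,0,6],
])

```text
time: 31.97
eef_pos: [0.5035, -0.0504, 0.1642]
eef_rot: [0.664, 0.748, 0.002, 0.004]
wrist_force: [0.6, -1.7, -1.4]
opening: 0.703
```

Call:
apply_moves([
  [0.2,-4.08,0,0,0,0,6],
  [0.2,-4.08,0,0,0,0,6],
  [0.2,-4.08,0,0,0,0,6],
  [0.2,-4.08,0,0,0,0,6],
  [0.3,-4.08,0,0,0,0,6],
])

```text
time: 32.38
eef_pos: [0.5117, -0.2565, 0.16]
eef_rot: [0.666, 0.746, 0.0, 0.0]
wrist_force: [0.6, -0.1, -0.7]
opening: 0.703
```

Call:
apply_moves([
  [0.3,-4.08,0,0,0,0,6],
  [0,0,0,0,0,0,6],
  [0,0,0,0,0,0,6],
  [0,0,0,0,0,0,6],
])

```text
time: 32.72
eef_pos: [0.5148, -0.2951, 0.1592]
eef_rot: [0.666, 0.746, 0.0, -0.0]
wrist_force: [-0.1, 0.7, -0.4]
opening: 0.701
```

Run:
```python
from h import *
s=get_state();print(s['time'],s['eef_pos'],s['wrist_force'])
t=snap('side','s20.png')[:,:,::-1];a=snap('top','t20.png')[:,:,::-1]
cv2.imwrite('pics/s20c.png',np.hstack([cv2.resize(t[170:250,220:300],(400,400),interpolation=cv2.INTER_CUBIC),cv2.resize(a[180:260,250:330],(400,400),interpolation=cv2.INTER_CUBIC)]))
```

```text
32.7167 [ 0.51476634 -0.29510647  0.1591704 ] [-0.10439795  0.74868469 -0.40875252]
```

View pics/s20c.png

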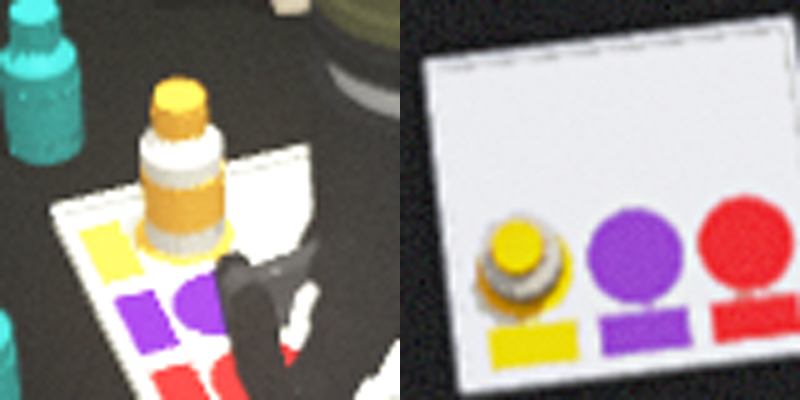

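Call:
apply_moves([
  [0,0,-4,0,0,0,6],
  [0,0,-3,0,0,0,6],
  [0,0,-2.5,0,0,0,6],
  [0,0,-1.5,0,0,0,6],
  [0,0,-0.6,0,0,0,6],
])

```text
time: 33.23
eef_pos: [0.5132, -0.2923, 0.0398]
eef_rot: [0.665, 0.747, -0.0, -0.003]
wrist_force: [-0.4, 0.6, -0.2]
opening: 0.701
```

Call:
apply_moves([
  [0,0,-0.3,0,0,0,6],
  [0,0,0,0,0,0,6],
  [0,0,0,0,0,0,6],
  [0,0,0,0,0,0,6],
])

```text
time: 33.57
eef_pos: [0.5162, -0.2958, 0.042]
eef_rot: [0.665, 0.746, 0.0, 0.002]
wrist_force: [0.8, -1.2, 0.4]
opening: 0.705
```

Run:
```python
from h import *
s=get_state();print(s['time'],s['eef_pos']); snap('wrist','w21.png')
```

```text
33.5667 [ 0.5161509  -0.29575652  0.04195372]
```

View pics/w21.png

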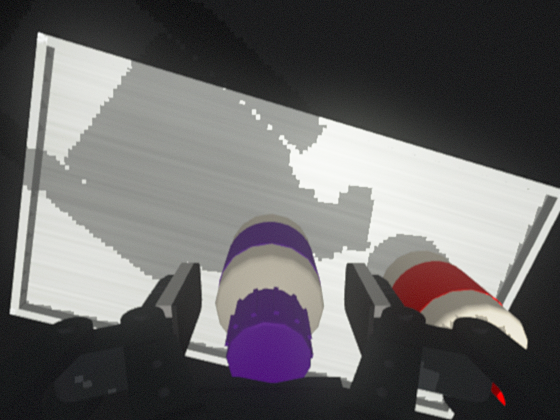

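Call:
apply_moves([
  [-0.1,0.05,-0.25,0,0,0,6],
  [0,0,0,0,0,0,3.5],
  [0,0,0,0,0,0,3.5],
  [0,0,0,0,0,0,3.5],
  [0,0,0,0,0,0,3.5],
])

```text
time: 34.03
eef_pos: [0.5142, -0.295, 0.038]
eef_rot: [0.666, 0.746, 0.0, 0.0]
wrist_force: [0.1, 0.5, 2.0]
opening: 0.454
```

Call:
apply_moves([
  [0,0,0,0,0,0,3.5],
  [0,0,0,0,0,0,3.5],
])

```text
time: 34.2
eef_pos: [0.5142, -0.295, 0.038]
eef_rot: [0.666, 0.746, -0.0, 0.0]
wrist_force: [-0.5, -0.1, 3.4]
opening: 0.451
```

Call:
apply_moves([
  [0,0,1,0,0,0,3.5],
  [0,0,3,0,0,0,3.5],
  [0,0,3,0,0,0,3.5],
  [0,3,1,0,0,0,3.5],
  [-0.2,4,0,0,0,0,3.5],
])

```text
time: 34.62
eef_pos: [0.5147, -0.2274, 0.1228]
eef_rot: [0.667, 0.745, 0.001, 0.005]
wrist_force: [0.6, 1.2, -0.9]
opening: 0.454
```

Call:
apply_moves([
  [-0.2,4,0,0,0,0,3.5],
  [-0.2,4,0,0,0,0,3.5],
  [-0.2,4,0,0,0,0,3.5],
  [-0.2,4,0,0,0,0,3.5],
  [-0.1,4,0,0,0,0,3.5],
])

```text
time: 35.03
eef_pos: [0.5021, -0.0229, 0.1177]
eef_rot: [0.666, 0.746, 0.0, -0.0]
wrist_force: [0.9, 0.2, -1.4]
opening: 0.452
```

Call:
apply_moves([
  [0,0,-2,0,0,0,3.5],
  [0,0,-2,0,0,0,3.5],
  [0,0,-1.5,0,0,0,3.5],
  [0,0,-0.5,0,0,0,3.5],
  [0,0,0,0,0,0,3.5],
])

```text
time: 35.45
eef_pos: [0.5014, -0.0244, 0.056]
eef_rot: [0.666, 0.746, -0.001, -0.002]
wrist_force: [-0.4, -0.6, -0.5]
opening: 0.457
```

Call:
apply_moves([
  [0,0,0,0,0,0,3.5],
  [0,0,0,0,0,0,3.5],
  [0,0,0,0,0,0,3.5],
])

```text
time: 35.7
eef_pos: [0.504, -0.0251, 0.059]
eef_rot: [0.666, 0.746, 0.001, 0.001]
wrist_force: [-0.1, -0.9, -1.2]
opening: 0.461
```

Call:
apply_moves([
  [0,0.05,-0.5,0,0,0,3.5],
  [0,0,-0.5,0,0,0,3.5],
  [0,0,-0.4,0,0,0,3.5],
  [0,0,-0.2,0,0,0,3.5],
  [0,0,0,0,0,0,3.5],
])

```text
time: 36.12
eef_pos: [0.5022, -0.0241, 0.0405]
eef_rot: [0.666, 0.746, -0.0, -0.001]
wrist_force: [0.2, -0.9, -0.1]
opening: 0.455
```

Call:
apply_moves([
  [0,0,-0.1,0,0,0,3.5],
  [0,0,0,0,0,0,3.5],
  [0,0,0,0,0,0,3.5],
])

```text
time: 36.37
eef_pos: [0.5031, -0.0243, 0.0406]
eef_rot: [0.666, 0.746, 0.0, 0.0]
wrist_force: [-0.4, -1.2, -0.1]
opening: 0.452
```

Run:
```python
from h import *
s=get_state();print(s['time'],s['eef_pos'],s['wrist_force']); a=snap('wrist','w22.png')[:,:,::-1]
t=snap('side','s22.png')[:,:,::-1]
cv2.imwrite('pics/s22c.png',np.hstack([cv2.resize(t[190:250,230:290],(400,400),interpolation=cv2.INTER_CUBIC),cv2.resize(a[150:350,170:370],(400,400))]))
```

```text
36.3667 [ 0.50306441 -0.02425305  0.0406291 ] [-0.44598496 -1.2125861  -0.11241562]
```

View pics/s22c.png

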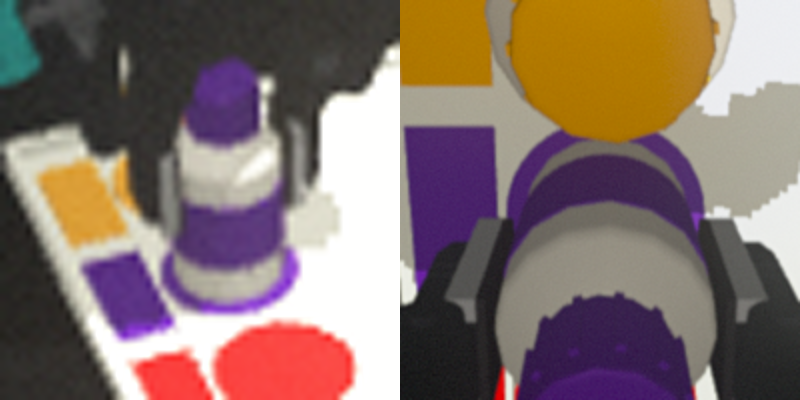

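Call:
apply_moves([
  [0,0,-0.12,0,0,0,3.5],
  [0,0,0,0,0,0,6],
  [0,0,0,0,0,0,6],
  [0,0,0,0,0,0,6],
  [0,0,1,0,0,0,6],
])

```text
time: 36.88
eef_pos: [0.5013, -0.024, 0.0477]
eef_rot: [0.666, 0.746, -0.001, -0.002]
wrist_force: [-0.7, 0.2, -0.3]
opening: 0.703
```

Call:
apply_moves([
  [0,0,3,0,0,0,6],
  [0,0,4,0,0,0,6],
  [0,0,4,0,0,0,6],
  [1.2,-3.8,0,0,0,0,6],
  [1.2,-3.8,0,0,0,0,6],
])

```text
time: 37.3
eef_pos: [0.5296, -0.1005, 0.165]
eef_rot: [0.664, 0.748, 0.002, 0.004]
wrist_force: [0.6, 0.0, -0.6]
opening: 0.703
```

Call:
apply_moves([
  [1.2,-3.8,0,0,0,0,6],
  [1.2,-3.8,0,0,0,0,6],
  [1.2,-3.8,0,0,0,0,6],
  [1.2,-3.8,0,0,0,0,6],
  [1.2,-3.8,0,0,0,0,6],
])

```text
time: 37.72
eef_pos: [0.5873, -0.2922, 0.1602]
eef_rot: [0.666, 0.746, 0.0, 0.0]
wrist_force: [0.4, -0.6, 1.2]
opening: 0.704
```

Call:
apply_moves([
  [0.7,-1.7,0,0,0,0,6],
  [0,0,0,0,0,0,6],
  [0,0,0,0,0,0,6],
  [0,0,0,0,0,0,6],
])

```text
time: 38.05
eef_pos: [0.5937, -0.3066, 0.1595]
eef_rot: [0.666, 0.746, 0.0, -0.0]
wrist_force: [-0.3, -0.1, 0.1]
opening: 0.703
```

Run:
```python
from h import *
s=get_state();print(s['time'],s['eef_pos'],s['wrist_force'])
t=snap('side','s23.png')[:,:,::-1];a=snap('top','t23.png')[:,:,::-1]
cv2.imwrite('pics/s23c.png',np.hstack([cv2.resize(t[170:250,220:300],(400,400),interpolation=cv2.INTER_CUBIC),cv2.resize(a[180:260,250:330],(400,400),interpolation=cv2.INTER_CUBIC)]))
```

```text
38.05 [ 0.59374073 -0.30655403  0.15950503] [-0.27152823 -0.13501494  0.06037745]
```

View pics/s23c.png

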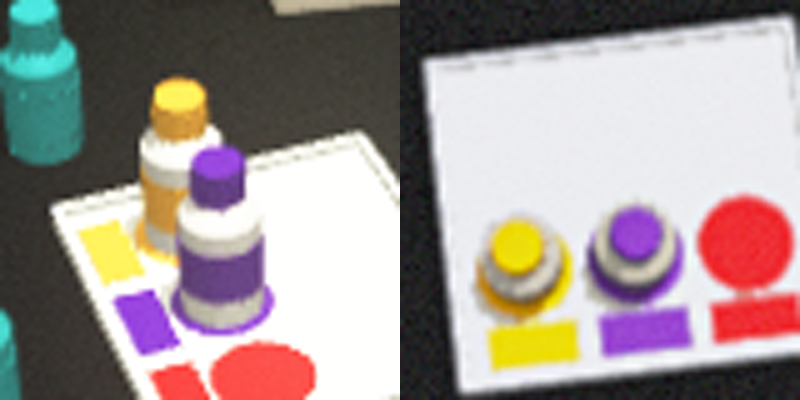

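Violet and amber sit centred. Now red.

Call:
apply_moves([
  [0,0,-4,0,0,0,6],
  [0,0,-3,0,0,0,6],
  [0,0,-2.5,0,0,0,6],
  [0,0,-1.5,0,0,0,6],
  [0,0,-0.6,0,0,0,6],
])

```text
time: 38.57
eef_pos: [0.5922, -0.3051, 0.0402]
eef_rot: [0.665, 0.747, -0.0, -0.003]
wrist_force: [-0.8, 0.7, -0.7]
opening: 0.699
```

Call:
apply_moves([
  [0,0,-0.3,0,0,0,6],
  [0,0,0,0,0,0,6],
  [0,0,0,0,0,0,6],
  [0,0,0,0,0,0,6],
])

```text
time: 38.9
eef_pos: [0.5953, -0.308, 0.0426]
eef_rot: [0.666, 0.746, 0.0, 0.002]
wrist_force: [0.8, 0.1, 0.6]
opening: 0.702
```

Call:
apply_moves([
  [0,0,-0.2,0,0,0,6],
  [0,0,0,0,0,0,3.5],
  [0,0,0,0,0,0,3.5],
  [0,0,0,0,0,0,3.5],
  [0,0,0,0,0,0,3.5],
])

```text
time: 39.32
eef_pos: [0.5944, -0.3076, 0.0391]
eef_rot: [0.666, 0.746, 0.0, 0.001]
wrist_force: [0.1, -0.4, 4.1]
opening: 0.456
```

Call:
apply_moves([
  [0,0,0,0,0,0,3.5],
  [0,0,0,0,0,0,3.5],
])

```text
time: 39.48
eef_pos: [0.5944, -0.3076, 0.0391]
eef_rot: [0.666, 0.746, 0.0, 0.001]
wrist_force: [-0.5, -0.3, 4.4]
opening: 0.456
```

Call:
apply_moves([
  [0,0,1,0,0,0,3.5],
  [0,0,3,0,0,0,3.5],
  [0,0,3,0,0,0,3.5],
  [0,0,1,0,0,0,3.5],
  [-1.42,3.77,0,0,0,0,3.5],
])

```text
time: 39.9
eef_pos: [0.5836, -0.2752, 0.1236]
eef_rot: [0.667, 0.745, 0.0, 0.006]
wrist_force: [0.5, 1.1, 0.2]
opening: 0.457
```

Call:
apply_moves([
  [-1.42,3.77,0,0,0,0,3.5],
  [-1.42,3.77,0,0,0,0,3.5],
  [-1.42,3.77,0,0,0,0,3.5],
  [-1.42,3.77,0,0,0,0,3.5],
  [-1.42,3.77,0,0,0,0,3.5],
])

```text
time: 40.32
eef_pos: [0.5071, -0.0793, 0.1173]
eef_rot: [0.666, 0.746, -0.0, -0.001]
wrist_force: [0.6, 0.5, -1.6]
opening: 0.453
```

Call:
apply_moves([
  [0,0,-2,0,0,0,3.5],
  [0,0,-2,0,0,0,3.5],
  [0,0,-1.5,0,0,0,3.5],
  [0,0,-0.5,0,0,0,3.5],
  [0,0,0,0,0,0,3.5],
])

```text
time: 40.73
eef_pos: [0.507, -0.0805, 0.0561]
eef_rot: [0.666, 0.746, -0.001, -0.002]
wrist_force: [0.1, -0.2, -0.7]
opening: 0.45
```

Call:
apply_moves([
  [0,0,0,0,0,0,3.5],
  [0,0,0,0,0,0,3.5],
  [0,0,0,0,0,0,3.5],
])

```text
time: 40.98
eef_pos: [0.5098, -0.0815, 0.0596]
eef_rot: [0.666, 0.746, 0.001, 0.001]
wrist_force: [-0.7, -0.6, -0.7]
opening: 0.453
```

Call:
apply_moves([
  [0,0,-0.5,0,0,0,3.5],
  [0,0,-0.5,0,0,0,3.5],
  [0,0,-0.4,0,0,0,3.5],
  [0,0,-0.2,0,0,0,3.5],
  [0,0,0,0,0,0,3.5],
])

```text
time: 41.4
eef_pos: [0.5082, -0.0809, 0.0415]
eef_rot: [0.666, 0.746, -0.0, -0.001]
wrist_force: [-0.5, 0.8, -1.1]
opening: 0.451
```

Call:
apply_moves([
  [0,0,0,0,0,0,3.5],
  [0,0,0,0,0,0,3.5],
])

```text
time: 41.57
eef_pos: [0.5088, -0.0811, 0.0424]
eef_rot: [0.666, 0.746, 0.0, -0.0]
wrist_force: [-0.8, 0.1, -0.7]
opening: 0.457
```

Run:
```python
from h import *
s=get_state();print(s['time'],s['eef_pos'],s['wrist_force']); a=snap('wrist','w24.png')[:,:,::-1]
t=snap('side','s24.png')[:,:,::-1]
cv2.imwrite('pics/s24c.png',np.hstack([cv2.resize(t[205:265,240:300],(400,400),interpolation=cv2.INTER_CUBIC),cv2.resize(a[150:350,170:370],(400,400))]))
```

```text
41.5667 [ 0.50883424 -0.08105354  0.04236657] [-0.81092619  0.10094897 -0.71399075]
```

View pics/s24c.png

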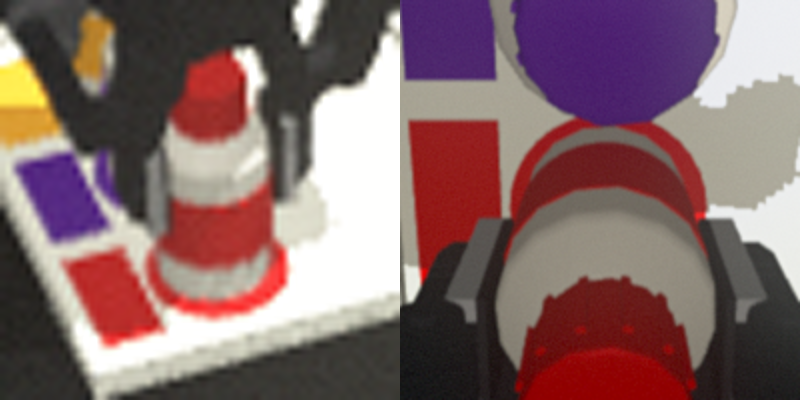

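Call:
apply_moves([
  [0.02,-0.17,-0.1,0,0,0,3.5],
  [0,0,-0.08,0,0,0,3.5],
  [0,0,0,0,0,0,3.5],
  [0,0,0,0,0,0,3.5],
])

```text
time: 42.0
eef_pos: [0.5093, -0.083, 0.0411]
eef_rot: [0.666, 0.746, -0.0, 0.0]
wrist_force: [-2.6, -0.8, 3.0]
opening: 0.454
```

Run:
```python
from h import *
s=get_state();print(s['time'],s['eef_pos'],s['wrist_force']); a=snap('wrist','w25.png')[:,:,::-1]
t=snap('side','s25.png')[:,:,::-1]
cv2.imwrite('pics/s25c.png',np.hstack([cv2.resize(t[205:265,240:300],(400,400),interpolation=cv2.INTER_CUBIC),cv2.resize(a[150:350,170:370],(400,400))]))
```

```text
42.0 [ 0.50928221 -0.08300824  0.04109371] [-2.62919003 -0.81275156  3.04881149]
```

View pics/s25c.png

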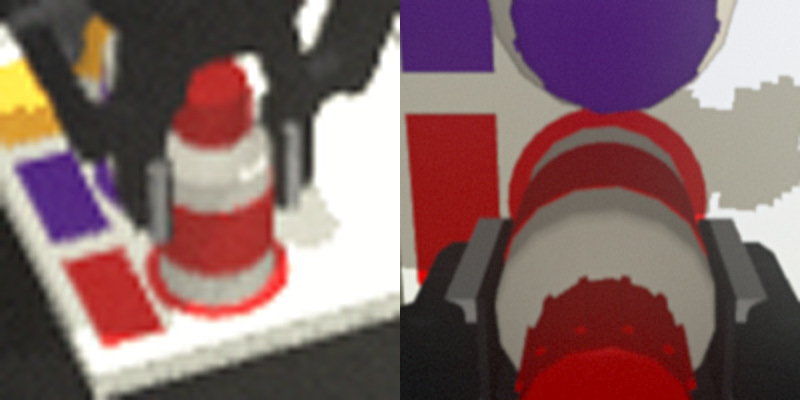

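Centred and touching the floor. Release, rise and retreat.

Call:
apply_moves([
  [0,0,0,0,0,0,6],
  [0,0,0,0,0,0,6],
  [0,0,0,0,0,0,6],
  [0,0,0,0,0,0,6],
  [0,0,1,0,0,0,6],
])

```text
time: 42.52
eef_pos: [0.5072, -0.0822, 0.0487]
eef_rot: [0.666, 0.746, -0.001, -0.002]
wrist_force: [-0.9, -0.4, -0.5]
opening: 0.702
```

Call:
apply_moves([
  [0,0,3,0,0,0,6],
  [0,0,4,0,0,0,6],
  [0,0,4,0,0,0,6],
  [0,-4,2,0,0,0,6],
  [0,-4,0,0,0,0,6],
])

```text
time: 42.93
eef_pos: [0.5126, -0.1607, 0.1873]
eef_rot: [0.664, 0.748, 0.002, 0.006]
wrist_force: [1.6, -1.1, -0.7]
opening: 0.695
```

Call:
apply_moves([
  [0,-4,0,0,0,0,6],
  [0,-4,0,0,0,0,6],
  [0,-4,0,0,0,0,6],
  [0,-4,0,0,0,0,6],
  [0,-4,0,0,0,0,6],
])

```text
time: 43.35
eef_pos: [0.5087, -0.362, 0.1801]
eef_rot: [0.666, 0.746, 0.0, 0.0]
wrist_force: [0.3, 0.1, -0.8]
opening: 0.702
```

Run:
```python
from h import *
s=get_state();print(s['time'],s['eef_pos'],s['wrist_force'])
t=snap('side','s26.png')[:,:,::-1];a=snap('top','t26.png')[:,:,::-1]
cv2.imwrite('pics/s26c.png',np.hstack([cv2.resize(t[170:265,220:315],(400,400),interpolation=cv2.INTER_CUBIC),cv2.resize(a[175:265,250:340],(400,400),interpolation=cv2.INTER_CUBIC)]))
cv2.imwrite('pics/s26d.png',np.hstack([cv2.resize(t[110:210,210:310],(400,400),interpolation=cv2.INTER_CUBIC),cv2.resize(a[150:250,130:230],(400,400),interpolation=cv2.INTER_CUBIC)]))
```

```text
43.35 [ 0.508717   -0.36198265  0.18009778] [ 0.26042214  0.11834954 -0.83422954]
```

View pics/s26c.png

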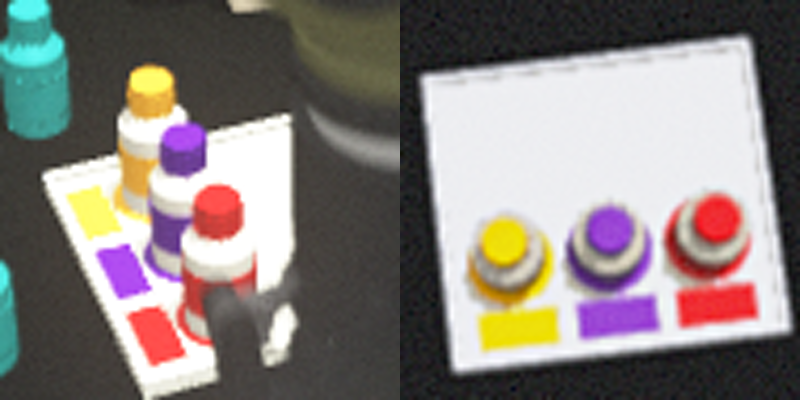

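View pics/s26d.png

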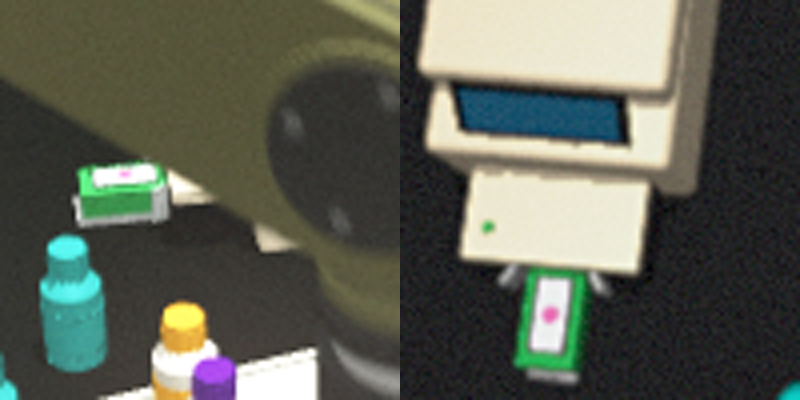

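Run:
```python
from h import *
w=lambda u,v,z:at('top',130+(u-400)/4,150+v/4,z)
r=(w(515,362,.03)+w(579,371,.03))/2; n=(w(459,257,.047)+w(640,273,.047))/2
print(r,n,np.linalg.norm((r-n)[:2]))
for f in('top0.png','t26.png'):
  h=cv2.cvtColor(cv2.imread('pics/'+f),cv2.COLOR_BGR2HSV)
  m=cv2.inRange(h,(82,120,50),(98,255,255));m[:,:200]=0;k,l,st,c=cv2.connectedComponentsWithStats(m);print(f,[c[i].round(1) for i in range(1,k) if st[i,4]>100])
h=lambda u,v:at('top',250+(u-400)*90/400,175+v*90/400,.091)
print([h(*p) for p in((504,240),(609,229),(718,217))])
s0=cv2.imread('pics/top0.png');s1=cv2.imread('pics/t26.png')
d=cv2.absdiff(s0[120:165,265:305],s1[120:165,265:305]);print('jar diff',d.max(),d.mean())
```

```text
[0.4732  0.29495 0.03   ] [0.5337  0.29145 0.047  ] 0.06060115510450281
top0.png [array([232.2, 253.9]), array([274.5, 282.3]), array([316.7, 280.7])]
t26.png [array([232.2, 253.9]), array([316.7, 280.8]), array([274.5, 282.4])]
[array([0.4945, 0.0298, 0.091 ]), array([ 0.4999, -0.0249,  0.091 ]), array([ 0.5057, -0.0816,  0.091 ])]
jar diff 33 4.765740740740741
```

```bash
python3 -c "
from bench import *
print(close_job())"
```

```text
the job is handed in; nothing more can be done
None
```

The job is handed in at about 43 s of the 138 s allowed; no verdict was reported. I stood the red, violet and amber bottles on the spill tray, and only then took the carrier. I pushed it into the reader port until the stop pushed back with about 15 N, then returned each bottle to the spot of its own colour.

- **Carrier:** in the last top view it stands out of the mouth by about 61 mm. Fully home is 62 mm, and the calibration is good to about 2 mm.
- **Bottles:** all three stand upright. Their caps are within about 1 mm of where they were at the start, with the rings of the spots showing evenly round them. In the last side view the gripper partly hid the red bottle, so its check there rests on the picture taken just before release.
- **Bystanders:** the turquoise bottles have not moved (within 0.1 pixel), and I never went near the jar.
- **Disagreement:** the top camera read x about 3 mm lower than the side and wrist cameras. I went by the side and wrist views and by how each bottle sat on its spot.

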